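# Park the tea sifter's eccentric wheel heavy side down

### The job

The tea sifter's drive unit on the counter is to be pinned for cleaning. First push the sprung plunger on the cut-out box fully in and let it spring back, then turn the closed eccentric wheel by hand at its rim, feel which side of it is heavy, and bring that heavy side straight down. Finish while still gripping the wheel's rim between the fingers and keeping it still with the heavy side at the bottom; leave the tins and the wooden box on the counter where they are.

Things in the scene. Friction and masses are not known exactly. Their poses are not given: they have to be found in the camera images.
- drive: Drive unit of the tea sifter, fixed to the counter: wooden board 170 x 135 x 16 mm, two grey upright cheeks (8 mm thick, 50 mm wide in x, inner faces 46 mm either side of the wheel's mid-plane, tops 133 mm above the counter), dark motor (54 mm diameter, 55 mm long) outside the +y cheek. The eccentric wheel turns between the cheeks. Origin under the board's centre on the counter, z up.
- axle (a point): Centre of the eccentric wheel, on its level axle, 115 mm above the counter and above the drive unit's origin; fixed, its axes are the drive unit's (y along the axle, z up) and do not turn with the wheel. The wheel is a closed aluminium disc, 170 mm diameter, 22 mm thick along y, flat faces, eight identical bolts on each face; its rim can be pinched from above across the 22 mm.
- rim_top (a point): Fixed point at the top of the wheel's rim, 85 mm above the axle (200 mm above the counter). A weight of about 0.55 kg is sealed inside the wheel, unseen, 58 mm from the axle on one side; its side at the start is random. Bearing friction (about 0.42 N m, either way) keeps the wheel where it is left. The wheel turns endlessly both ways.
- rim_bottom (a point): Fixed point at the bottom of the wheel's rim, 85 mm below the axle: the heavy side must end here. By feel: with the weight at axle height, turning it up takes about 0.73 N m and turning it down about 0.1 N m (weight may differ 15 %); with the weight at the top or the bottom both ways take 0.42 N m. It is lowest where turning either way from there gets harder.
- cutout: Cut-out box, fixed to the counter: grey box 85 x 75 x 55 mm on a 115 x 60 x 4 mm foot plate, the plunger standing on the middle of its top. Origin under its centre on the counter, z up.
- plunger_top (a point): Centre of the top of the black sprung plunger (32 mm diameter), 83 mm above the counter when out; it is pushed straight down through 12 mm, until it stops.
- plunger (a joint): Travel of the plunger in m: 0 out, 0.012 fully in. The spring needs about 3 N to begin and 9 N to be fully in, and pushes it out again by itself.
- canister: Bystander: loose green tea canister, 86 mm diameter, 125 mm high with a wire handle on its lid up to 139 mm. Origin under its centre.
- small_tin: Bystander: loose plain steel tin, 62 mm diameter, 85 mm high, standing on the lid of the wooden box. Origin under its centre.
- tea_box: Bystander: loose wooden box with a dark lid, 94 x 64 x 64 mm. Origin under its centre.
There are look-alikes about, which are no part of the job. There is more than one size of the drive; the one meant has the size given above.

How it is judged:
By the outcome, as a careful person would: the job done as asked, in the order asked, and still so for the second after the job is handed in, while the arm keeps its last pose, push and grip.
It also fails if it takes over 72 s, if anything falls off the work surface, if the arm or the gripper's body presses on something with over 40 N, if the wrist force passes 120 N, or if a joint passes its speed limit or range.

### The arm

A 6-joint arm with a two-finger parallel gripper is mounted at the origin on the work surface. World frame = base frame: x ahead of the robot, y to its left, z up, the work surface at z = 0. Lengths are in m, angles in rad, forces in N, time in s.
With the tool pointing down it reaches from about 0.4 to 0.825 m from the base axis. Payload 7 kg.
Tool frame: the origin (TCP) lies on the centre line of the jaws, within the pads' length; the fingertips stand 22 mm ahead of it and the grasp point (between the pads) lies 3 mm ahead of it; z points along the fingers, y is the line along which they close (so a half turn about z gives the same grasp; the last joint's range is limited). The gripper opens to 88 mm and grips with 3 to 60 N. Pads are 19 mm wide; open, the fingers measure 130 mm over their backs; the gripper's body (78 mm by 193 mm) begins 47 mm behind the grasp point.
Start: joints at [-0.859, 0.359, 0.012, 0, -1.224, -0.288], TCP at [0.278, -0.615, 0.249] pointing down, gripper open.
Joint ranges: [-3.07, 3.07], [-1.43, 2.12], [-1.02, 1.25], [-3.03, 1.67], [-3.05, -0], [-3.03, 3.03]. Speed limits (rad/s): [2.39, 2.39, 3.01, 3.14, 3.14, 3.14].

### API

Orientations are given as [roll, pitch, yaw] about the fixed x, y, z axes, in that order (R = Rz(yaw) Ry(pitch) Rx(roll)).
In Python, from station import monitor, viewer, order gives the robot as it stands. The module is installed in compiled form; this text tells all that it offers.
- The arm moves only by the tool servo_tool, never from a script. Its argument "targets" is a list of rows, each an object with "angular": the turn, a rotation vector about the tool's x, y, z in degrees, a list of three; "xyz": the shift along the tool's x, y, z in cm, a list of three; "claw": the finger opening in cm, from 0 to 8.76. A call has 1 to 20 rows; each row shifts and turns the commanded pose from where the row before left it, along the tool's axes as they then stand; what a row does not reach is not made up. A row lasts 1/10 s, in which the tool goes at most 50 mm and 8.59 degrees, less where a joint would pass 70% of its speed; a pose out of reach is approached as far as the arm can. A call is refused whole if a number of a shift passes 5 or a number of a turn 8.59, either way. A call with a gripper value outside its range is refused whole. The fingers move at their own pace and stop on an object; "force" is the grip in N (left out, the last holds). Time passes only in rows, so rows that do not move let the fingers close. It gives the time, the measured TCP pose, the force, the opening and the grip force at its end, in the units of the state.
- monitor.get_state(): the state, without advancing time (a new reading comes with each control period).
- viewer.grab_frame(name): name is "side" or "top"; returns a dict with "color" (480x640x3 uint8, blue, green, red), "fovy" (degrees; the focal length in pixels is half the picture's height over the tangent of half this angle, whatever the lens; pixels are square), "cx", "cy" (the principal point, pixels), "R" (3x3) and "t" (3): a world point X has camera coordinates R X + t. Camera axes: x right, y down, z forward; pixel columns grow to the right and rows downward; lengths in m; the calibration is good to about 2 mm. A picture is of the moment at which its call begins. There is no depth.
- order.job_done(): hands the job in; it is judged then, once.
The state is a dict: "t": time; "q": joint angles; "qd": joint speeds; "joint_efforts": joint torques, N m; "eef_pos": TCP position; "ee_rot": TCP orientation; "force": force on the tool from outside, world axes, zero at the start; "moment": the same for the moment, N m; "width": finger opening in m; "gripper_force": force on a finger pad.
Only numpy, scipy, OpenCV 4.12 (cv2) and the standard library are available. Lean on these libraries where they do the work, as an engineer would, in place of code of your own. Each camera call takes 0.05 s, during which the arm holds its last target. There are 200 camera calls.

## Working session

There is one attempt and no reset: what is moved stays moved. The work goes in short steps, Python scripts to look and compute and a tool call to move; the robot and the scene stay as the last step left them, time stands still between calls to the robot, and variables do not carry over. Pictures are saved under pics/ and viewed, at most 10 in all, crops included, and the job is handed in when it is done.

Besides the shell and the picture viewer there is one more tool, called after "Request:" as name(argument=value, ...), one argument or row to a line, values as JSON. servo_tool: Moves the arm, as the interface text tells. Its arguments: {"type":"object","properties":{"targets":{"type":"array"},"force":{"type":"number"}},"required":["targets"]}

```bash
mkdir -p pics
cat > h.py <<'E'
import numpy as np, cv2
from station import monitor, viewer, order
def grab(n,tag):
    f=viewer.grab_frame(n); cv2.imwrite(f'pics/{tag}.png',f['color']); return f
def K(f):
    F=240/np.tan(np.radians(f['fovy'])/2); return F
def ray(f,u,v):
    d=np.array([(u-f['cx'])/K(f),(v-f['cy'])/K(f),1]); R=np.array(f['R']);return -R.T@np.array(f['t']),R.T@d
def onz(f,u,v,z):
    c,d=ray(f,u,v); return c+d*(z-c[2])/d[2]
def proj(f,X):
    p=np.array(f['R'])@np.array(X)+f['t']; return p[:2]/p[2]*K(f)+[f['cx'],f['cy']]
E
python3 - <<'E'
from h import *
import pickle
fs={n:grab(n,n+'0') for n in('side','top')}
pickle.dump(fs,open('f0.pkl','wb'))
for n,f in fs.items(): print(n,f['fovy'],f['cx'],f['cy'],ray(f,320,240))
print(monitor.get_state())
E
```

```text
side 43.92580254051504 314.2950571926237 241.01194563326789 (array([ 0.1171548 , -1.04027415,  1.2635926 ]), array([ 0.27579896,  0.65835042, -0.70043161]))
top 42.474710611076695 326.9450210512029 245.18080034076257 (array([ 0.42161428, -0.01282054,  1.71050476]), array([ 0.07847299,  0.00910895, -0.99697335]))
{'t': 0.1, 'q': array([-8.58930476e-01,  3.59298692e-01,  1.11753500e-02, -2.97312256e-04,
       -1.22412146e+00, -2.88111452e-01]), 'qd': array([-6.56285831e-04, -5.21503839e-06,  4.57463651e-03,  1.35674204e-03,
       -8.94519520e-04, -1.26326029e-03]), 'joint_efforts': array([-4.01343505e-04, -5.84164560e+01,  2.93749666e+01,  7.01539814e+00,
        1.00860855e-02, -4.98177781e-05]), 'eef_pos': array([ 0.27736838, -0.61494037,  0.24773993]), 'ee_rot': array([ 3.14012446e+00, -1.43618171e-04, -2.71793937e+00]), 'force': array([ 0.31392035, -0.20502168, -0.68620114]), 'moment': array([0.02605985, 0.02405485, 0.03006939]), 'gripper_force': 0.0, 'width': 0.08763995708513529}
```

View pics/top0.png

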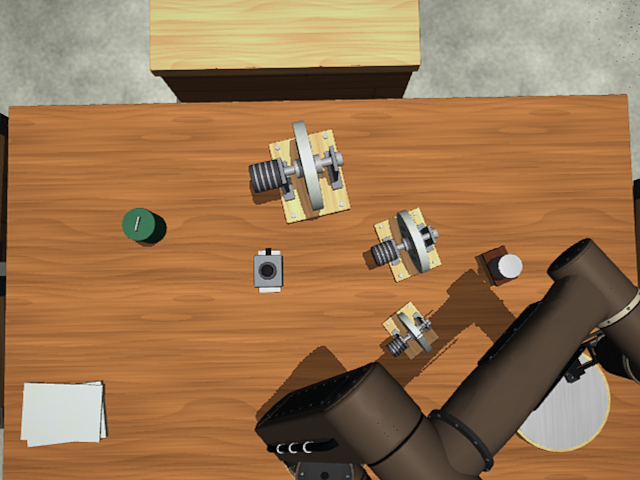

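View pics/side0.png

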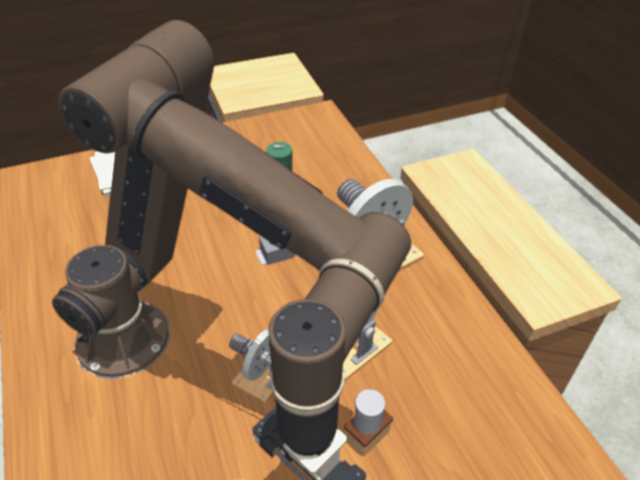

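Top view: three drives, big (305,170), middle (408,245) and small (408,330). Cut-out box at (268,271), canister (139,225), steel tin on box (508,266). The expected 62x49 px board looks like the middle drive; I'll check that by measurement and a crop.

Run:
```python
from h import *
import pickle
f=pickle.load(open('f0.pkl','rb'))['top'];im=f['color']
hsv=cv2.cvtColor(im,cv2.COLOR_BGR2HSV)
for p in[(380,225),(300,205),(400,340),(200,300),(415,230),(268,258),(267,270)]:print(p,hsv[p[1],p[0]])
for (cx,cy,r) in[(308,172,62),(408,245,48),(408,330,36)]:
    m=np.zeros(im.shape[:2],np.uint8); s=hsv[cy-r:cy+r,cx-r:cx+r]
    m[cy-r:cy+r,cx-r:cx+r]=cv2.inRange(s,(17,60,150),(32,200,255))
    m=cv2.morphologyEx(m,cv2.MORPH_OPEN,np.ones((2,2)))
    pts=cv2.findNonZero(m); q=cv2.boxPoints(cv2.minAreaRect(pts))
    w=np.array([onz(f,u,v,.016) for u,v in q])
    e=[np.linalg.norm(w[i]-w[i-1]) for i in range(4)]
    d=w[1]-w[0] if e[1]>e[2] else w[2]-w[1]
    print(len(pts),q.round(0).tolist(),np.round(e,3),w.mean(0).round(3),'yaw',np.arctan2(d[1],d[0])%np.pi)
# plunger
m=cv2.inRange(im[255:290,250:287],(0,0,0),(60,60,60))
c,_=cv2.findContours(m,cv2.RETR_EXTERNAL,cv2.CHAIN_APPROX_NONE)
for k in c:
    (x,y),r=cv2.minEnclosingCircle(k)
    if r>2: print('pl',x+250,y+255,r,onz(f,x+250,y+255,.083).round(4))
a=cv2.resize(im[190:300,240:460],None,fx=3.6,fy=3.6,interpolation=cv2.INTER_CUBIC);cv2.imwrite('pics/c1.png',a)
```

```text
(380, 225) [ 23  30 220]
(300, 205) [ 26  93 208]
(400, 340) [128  20  50]
(200, 300) [ 13 163 166]
(415, 230) [ 50  10 223]
(268, 258) [105  13 161]
(267, 270) [135  15  35]
2044 [[269.0, 144.0], [333.0, 129.0], [351.0, 209.0], [288.0, 224.0]] [0.228 0.182 0.229 0.181] [0.732 0.026 0.016] yaw 0.2058439665658831
789 [[374.0, 226.0], [420.0, 208.0], [442.0, 265.0], [397.0, 283.0]] [0.169 0.135 0.169 0.134] [ 0.536 -0.24   0.016] yaw 0.34914423297780184
333 [[382.0, 323.0], [411.0, 302.0], [423.0, 317.0], [394.0, 339.0]] [0.052 0.1   0.052 0.099] [ 0.331 -0.219  0.016] yaw 2.188958933233572
pl 266.61111068725586 270.20370388031006 6.269378185272217 [0.4727 0.1442 0.083 ]
pl 282.0 270.5 14.500100135803223 [0.4711 0.1037 0.083 ]
```

View pics/c1.png

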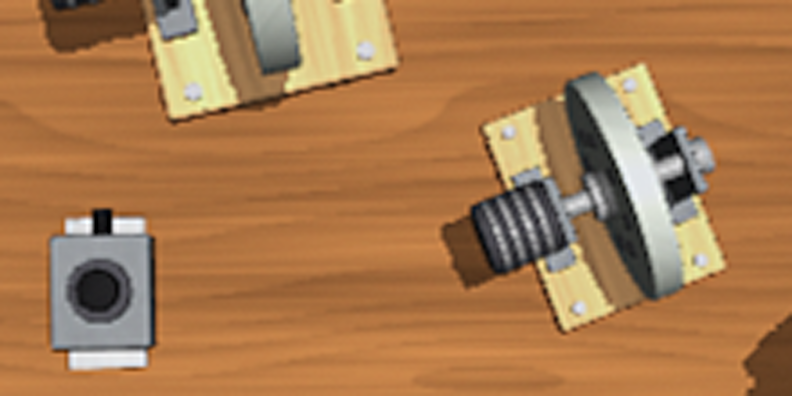

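Middle drive (408,245): its board measures 169x135 mm, which matches. The big one is 228x182 and the small one far smaller. Only one cut-out box is visible, at (267,270), with its plunger at (0.473, 0.144). Lifting, then travelling to the plunger with the fingers closed.

Request:
servo_tool(
  targets=[
    {"xyz":[0,0,-4],"angular":[0,0,0],"claw":0},
    {"xyz":[-2.7,3.4,-3],"angular":[0,0,0],"claw":0},
    {"xyz":[-2.7,3.4,0],"angular":[0,0,0],"claw":0},
    {"xyz":[-2.7,3.4,0],"angular":[0,0,0],"claw":0},
    {"xyz":[-2.7,3.4,0],"angular":[0,0,0],"claw":0},
    {"xyz":[-2.7,3.4,0],"angular":[0,0,0],"claw":0},
    {"xyz":[-2.7,3.4,0],"angular":[0,0,0],"claw":0},
    {"xyz":[-2.7,3.4,0],"angular":[0,0,0],"claw":0},
    {"xyz":[-2.7,3.4,0],"angular":[0,0,0],"claw":0},
    {"xyz":[-2.7,3.4,0],"angular":[0,0,0],"claw":0},
    {"xyz":[-2.7,3.4,0],"angular":[0,0,0],"claw":0},
    {"xyz":[-2.7,3.4,0],"angular":[0,0,0],"claw":0},
    {"xyz":[-2.7,3.4,0],"angular":[0,0,0],"claw":0},
    {"xyz":[-2.7,3.4,0],"angular":[0,0,0],"claw":0},
    {"xyz":[-2.7,3.4,0],"angular":[0,0,0],"claw":0},
    {"xyz":[-2.7,3.4,0],"angular":[0,0,0],"claw":0},
    {"xyz":[-2.7,3.4,0],"angular":[0,0,0],"claw":0},
    {"xyz":[-2.7,3.4,0],"angular":[0,0,0],"claw":0},
    {"xyz":[0,0,0],"angular":[0,0,0],"claw":0},
    {"xyz":[0,0,0],"angular":[0,0,0],"claw":0},
  ],
  force=20,
)

```text
t: 2.1
eef_pos: [0.4575, 0.099, 0.3163]
ee_rot: [-3.141, -0.002, -2.716]
force: [0.1, -0.0, -0.2]
width: 0.0005
gripper_force: 0.0
```

Request:
servo_tool(
  targets=[
    {"xyz":[-1.6,1.7,2],"angular":[0,0,0],"claw":0},
    {"xyz":[-1.65,1.75,3.5],"angular":[0,0,0],"claw":0},
    {"xyz":[0,0,4],"angular":[0,0,0],"claw":0},
    {"xyz":[0,0,4],"angular":[0,0,0],"claw":0},
    {"xyz":[0,0,3.5],"angular":[0,0,0],"claw":0},
    {"xyz":[0,0,1.5],"angular":[0,0,0],"claw":0},
    {"xyz":[0,0,0],"angular":[0,0,0],"claw":0},
    {"xyz":[0,0,0],"angular":[0,0,0],"claw":0},
  ],
)

```text
t: 2.9
eef_pos: [0.4734, 0.1423, 0.1326]
ee_rot: [-3.141, 0.0, -2.719]
force: [-0.4, 0.6, 0.8]
width: 0.0006
gripper_force: 0.0
```

Run:
```python
from h import *
f=grab('side','s1');cv2.imwrite('pics/s1c.png',cv2.resize(f['color'][120:320,160:400],None,fx=2.5,fy=2.5))
print(monitor.get_state()['eef_pos'],proj(f,[.473,.144,.083]),proj(f,[.536,-.24,.2]))
```

```text
[0.47383861 0.1427307  0.13320693] [274.96655515 232.76547086] [352.21144387 295.79699517]
```

View pics/s1c.png

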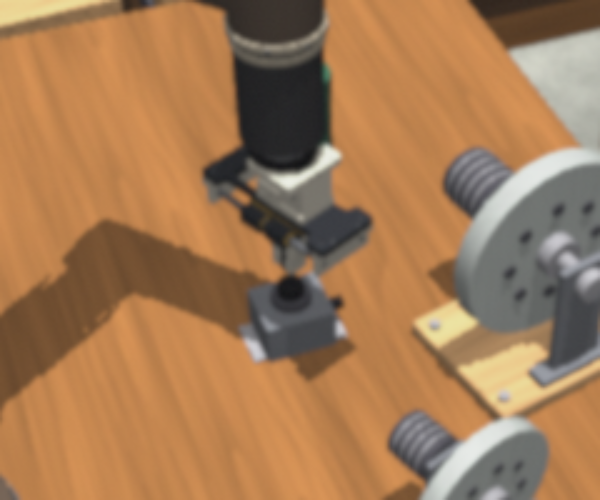

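The side crop shows the closed fingertips straight above the plunger, at crop (290,285), which is image (276,234) against a predicted (275,233). Pressing now.

Request:
servo_tool(
  targets=[
    {"xyz":[0,0,1.5],"angular":[0,0,0],"claw":0},
    {"xyz":[0,0,1],"angular":[0,0,0],"claw":0},
    {"xyz":[0,0,0.5],"angular":[0,0,0],"claw":0},
    {"xyz":[0,0,0.5],"angular":[0,0,0],"claw":0},
    {"xyz":[0,0,0.4],"angular":[0,0,0],"claw":0},
    {"xyz":[0,0,0],"angular":[0,0,0],"claw":0},
    {"xyz":[0,0,0],"angular":[0,0,0],"claw":0},
  ],
)

```text
t: 3.65
eef_pos: [0.4735, 0.143, 0.0939]
ee_rot: [-3.141, 0.001, -2.717]
force: [-2.9, -0.9, 8.6]
width: 0.0006
gripper_force: 4.2
```

Request:
servo_tool(
  targets=[
    {"xyz":[0,0,0.2],"angular":[0,0,0],"claw":0},
    {"xyz":[0,0,0.2],"angular":[0,0,0],"claw":0},
    {"xyz":[0,0,0.1],"angular":[0,0,0],"claw":0},
    {"xyz":[0,0,0],"angular":[0,0,0],"claw":0},
    {"xyz":[0,0,0],"angular":[0,0,0],"claw":0},
  ],
)

```text
t: 4.15
eef_pos: [0.4738, 0.1431, 0.0927]
ee_rot: [-3.141, 0.003, -2.716]
force: [-17.7, -2.0, 51.4]
width: 0.0003
gripper_force: 25.9
```

Stop reached (z 0.0927, force jump to 51 N). Releasing and going to the wheel.

Request:
servo_tool(
  targets=[
    {"xyz":[0,0,-1.5],"angular":[0,0,0],"claw":0},
    {"xyz":[0,0,-3.5],"angular":[0,0,0],"claw":0},
    {"xyz":[0,0,-4.5],"angular":[0,0,0],"claw":6},
    {"xyz":[0,0,-4.5],"angular":[0,0,0],"claw":6},
    {"xyz":[0,0,-4.5],"angular":[0,0,0],"claw":6},
    {"xyz":[1.1,-4.1,-3],"angular":[0,0,0],"claw":6},
    {"xyz":[1.1,-4.1,0],"angular":[0,0,0],"claw":6},
    {"xyz":[1.1,-4.1,0],"angular":[0,0,0],"claw":6},
    {"xyz":[1.1,-4.1,0],"angular":[0,0,0],"claw":6},
    {"xyz":[1.1,-4.1,0],"angular":[0,0,0],"claw":6},
    {"xyz":[1.1,-4.1,0],"angular":[0,0,0],"claw":6},
    {"xyz":[1.1,-4.1,0],"angular":[0,0,0],"claw":6},
    {"xyz":[1.1,-4.1,0],"angular":[0,0,0],"claw":6},
    {"xyz":[1.1,-4.1,0],"angular":[0,0,4.4],"claw":6},
    {"xyz":[0,0,0],"angular":[0,0,0],"claw":6},
    {"xyz":[0,0,0],"angular":[0,0,0],"claw":6},
  ],
)

```text
t: 5.75
eef_pos: [0.5341, -0.2336, 0.3014]
ee_rot: [3.141, -0.001, -2.797]
force: [0.1, 0.6, -0.5]
width: 0.0599
gripper_force: 0.0
```

Run:
```python
from h import *
f=grab('side','s2')
s=monitor.get_state();print(s['eef_pos'],s['ee_rot'],s['q'],s['force'],s['moment'],proj(f,[.473,.144,.083]),proj(f,[.536,-.24,.2]),proj(f,[.536,-.24,.115]))
g=grab('top','t2')
a=f['color'][140:440,200:440]; b=g['color'][150:350,240:460]
a=cv2.resize(a,(480,600));b=cv2.resize(b,(320,291));o=np.zeros((600,800,3),np.uint8);o[:,:480]=a;o[:291,480:]=b
cv2.imwrite('pics/c2.png',o)
```

```text
[ 0.5341402  -0.23268972  0.30168046] [ 3.14127364e+00 -2.94601903e-04 -2.79512484e+00] [-7.54967731e-02  1.77568386e-01 -1.13825202e-01 -1.77852973e-04
 -1.27980216e+00 -1.14878072e+00] [ 0.41043685  0.42732261 -0.33751236] [ 0.01204238 -0.0308998  -0.02367284] [274.96655515 232.76547086] [352.21144387 295.79699517] [350.48849432 318.45622808]
```

View pics/c2.png

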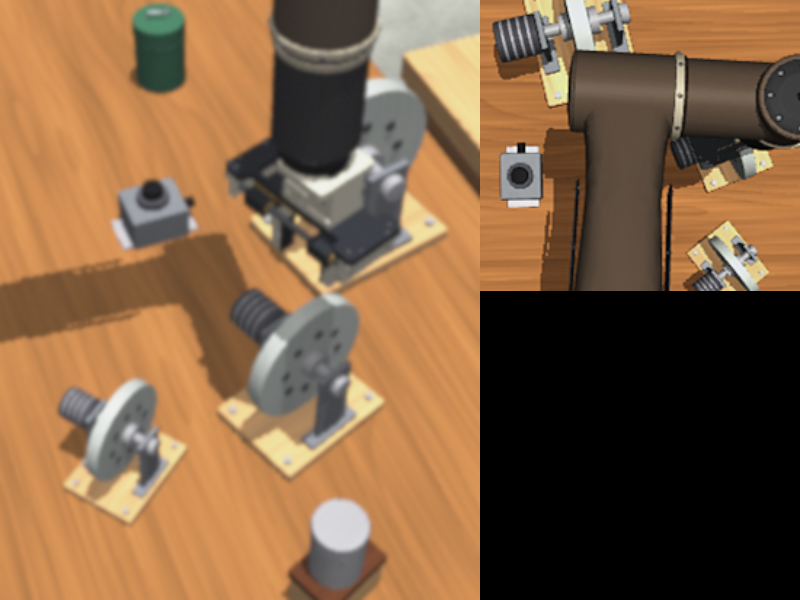

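The plunger is out again (crop (152,188)), nothing is disturbed, and the target wheel sits at crop (304,354), as predicted. Testing free tilt in the air first, for reach and sensor offset.

Request:
servo_tool(
  targets=[
    {"xyz":[0,-0.35,0],"angular":[0,4,0],"claw":6},
    {"xyz":[0,-0.35,0],"angular":[0,8,0],"claw":6},
    {"xyz":[0,0,0],"angular":[0,8,0],"claw":6},
    {"xyz":[0,0,0],"angular":[0,8,0],"claw":6},
    {"xyz":[0,0,0],"angular":[0,8,0],"claw":6},
    {"xyz":[0,0,0],"angular":[0,8,0],"claw":6},
    {"xyz":[0,0,0],"angular":[0,6,0],"claw":6},
    {"xyz":[0,0,0],"angular":[0,0,0],"claw":6},
    {"xyz":[0,0,0],"angular":[0,0,0],"claw":6},
  ],
)

```text
t: 6.75
eef_pos: [0.5374, -0.2379, 0.3011]
ee_rot: [3.141, -0.873, -2.792]
force: [-0.2, 0.3, 0.7]
width: 0.0597
gripper_force: 0.0
```

Run:
```python
from h import *
s=monitor.get_state();print({k:np.round(s[k],3) for k in('eef_pos','ee_rot','q','force','moment')})
```

```text
{'eef_pos': array([ 0.537, -0.238,  0.301]), 'ee_rot': array([ 3.141, -0.873, -2.792]), 'q': array([ 0.053,  0.616,  0.165,  0.244, -1.96 , -1.282]), 'force': array([-0.242,  0.25 ,  0.711]), 'moment': array([ 0.828, -2.316,  0.037])}
```

Request:
servo_tool(
  targets=[
    {"xyz":[0,0,0],"angular":[0,-6,0],"claw":6},
    {"xyz":[0,0,0],"angular":[0,-8,0],"claw":6},
    {"xyz":[0,0,0],"angular":[0,-8,0],"claw":6},
    {"xyz":[0,0,0],"angular":[0,-8,0],"claw":6},
    {"xyz":[0,0,0],"angular":[0,-8,0],"claw":6},
    {"xyz":[0,0,0],"angular":[0,-8,0],"claw":6},
    {"xyz":[0,0,0],"angular":[0,-8,0],"claw":6},
    {"xyz":[0,0,0],"angular":[0,-8,0],"claw":6},
    {"xyz":[0,0,0],"angular":[0,-8,0],"claw":6},
    {"xyz":[0,0,0],"angular":[0,-8,0],"claw":6},
    {"xyz":[0,0,0],"angular":[0,-8,0],"claw":6},
    {"xyz":[0,0,0],"angular":[0,-8,0],"claw":6},
    {"xyz":[0,0,0],"angular":[0,-6,0],"claw":6},
    {"xyz":[0,0,0],"angular":[0,0,0],"claw":6},
    {"xyz":[0,0,0],"angular":[0,0,0],"claw":6},
  ],
)

```text
t: 8.25
eef_pos: [0.5358, -0.2408, 0.3039]
ee_rot: [-3.137, 0.871, -2.795]
force: [0.1, 0.3, -0.4]
width: 0.0599
gripper_force: 0.0
```

Run:
```python
from h import *
s=monitor.get_state();print({k:np.round(s[k],3) for k in('eef_pos','ee_rot','q','force','moment')})
```

```text
{'eef_pos': array([ 0.536, -0.241,  0.304]), 'ee_rot': array([-3.137,  0.871, -2.795]), 'q': array([-0.588,  0.016, -0.254, -0.887, -0.911, -0.21 ]), 'force': array([ 0.148,  0.266, -0.365]), 'moment': array([-0.882,  2.373,  0.023])}
```

±50° is reachable. The force is gravity-compensated; the moment has a bias proportional to sin(tilt). Gripping at the current tilt, on the near (-x) side of the rim.

Request:
servo_tool(
  targets=[
    {"xyz":[3.6,0,-2],"angular":[0,0,0],"claw":6},
    {"xyz":[3.6,0,-2],"angular":[0,0,0],"claw":6},
    {"xyz":[3.6,0,-2],"angular":[0,0,0],"claw":6},
    {"xyz":[3.65,0,-1.8],"angular":[0,0,0],"claw":6},
    {"xyz":[0,0,1],"angular":[0,0,0],"claw":6},
    {"xyz":[0,0,3],"angular":[0,0,0],"claw":6},
    {"xyz":[0,0,3],"angular":[0,0,0],"claw":6},
    {"xyz":[0,0,1],"angular":[0,0,0],"claw":6},
    {"xyz":[0,0,0],"angular":[0,0,0],"claw":6},
    {"xyz":[0,0,0],"angular":[0,0,0],"claw":6},
  ],
)

```text
t: 9.25
eef_pos: [0.4509, -0.2698, 0.1907]
ee_rot: [-3.14, 0.87, -2.791]
force: [0.4, -0.6, -0.9]
width: 0.0598
gripper_force: 0.0
```

```bash
cat >> h.py <<'E'
from scipy.spatial.transform import Rotation as Ro
PSI=0.349; DX=np.array([np.cos(PSI),np.sin(PSI),0]);DY=np.array([-np.sin(PSI),np.cos(PSI),0]);AX=np.array([.536,-.24,.115])
def st(tag=''):
    s=monitor.get_state();p=s['eef_pos']-AX;R=Ro.from_euler('xyz',s['ee_rot']).as_matrix()
    dx,dy,z=p@DX,p@DY,p[2]; F=s['force'];M=s['moment']
    # al: rim point angle from top towards +dx ; tilt same convention
    al=np.degrees(np.arctan2(dx,z)); zt=R[:,2]; ti=np.degrees(np.arctan2(-zt@DX,-zt[2]))
    tang=np.array([np.cos(np.radians(al)),0,-np.sin(np.radians(al))]);rad=np.array([np.sin(np.radians(al)),0,np.cos(np.radians(al))])
    Fd=np.array([F@DX,F@DY,F[2]])
    mb=M@DY-3.26*np.sin(np.radians(-ti))*(-1)
    print(tag,'t%.2f r=%.1f al=%.1f tilt=%.1f dy=%.1fmm | Ft=%.2f Fr=%.2f Fy=%.2f MY=%.3f Mother=%.2f,%.2f w=%.1f g=%.1f'%(s['t'],1e3*np.hypot(dx,z),al,ti,dy*1e3,Fd@tang,Fd@rad,Fd[1],M@DY,M@DX,M[2],s['width']*1e3,s['gripper_force']),'yaxis err',np.round([R[:,1]@DX,R[2,1]],3))
E
python3 - <<'E'
from h import *
st()
f=grab('side','s3')
a=cv2.resize(f['color'][200:400,220:460],None,fx=3,fy=3);cv2.imwrite('pics/c3.png',a)
E
```

```text
t9.25 r=117.7 al=-50.0 tilt=-49.8 dy=1.1mm | Ft=-0.60 Fr=-0.68 Fy=-0.67 MY=2.537 Mother=-0.02,-0.04 w=59.8 g=0.0 yaxis err [-0.001 -0.001]
```

View pics/c3.png

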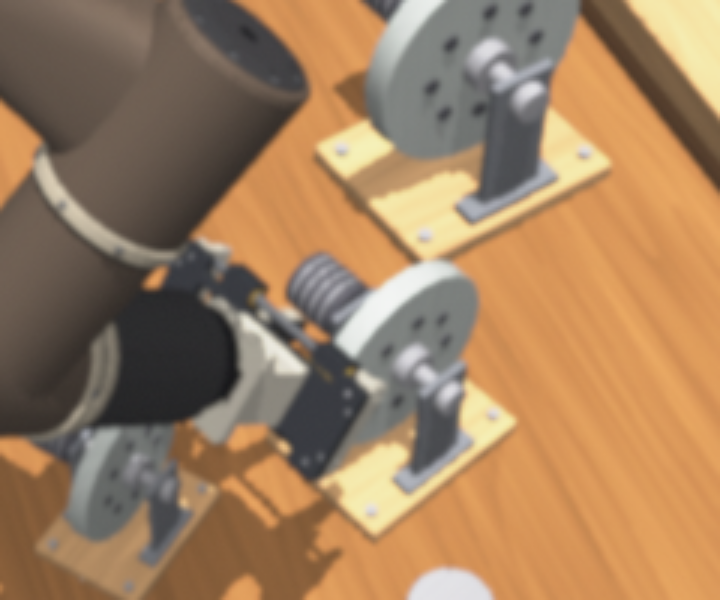

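Side crop: the fingers straddle the rim at crop (370,390) and clear the small drive. Advancing and closing.

Request:
servo_tool(
  targets=[
    {"xyz":[0,-0.1,1.7],"angular":[0,0,0],"claw":6},
    {"xyz":[0,0,1.7],"angular":[0,0,0],"claw":6},
    {"xyz":[0,0,0],"angular":[0,0,0],"claw":4},
    {"xyz":[0,0,0],"angular":[0,0,0],"claw":1.5},
    {"xyz":[0,0,0],"angular":[0,0,0],"claw":1.5},
    {"xyz":[0,0,0],"angular":[0,0,0],"claw":1.5},
    {"xyz":[0,0,0],"angular":[0,0,0],"claw":1.5},
    {"xyz":[0,0,0],"angular":[0,0,0],"claw":1.5},
  ],
  force=40,
)

```text
t: 10.1
eef_pos: [0.4751, -0.2619, 0.1682]
ee_rot: [3.14, 0.871, -2.795]
force: [-2.4, 2.2, 2.3]
width: 0.0215
gripper_force: 40.0
```

```bash
python3 -c "
from h import *
st()"
```

```text
t10.10 r=83.8 al=-50.6 tilt=-49.9 dy=0.3mm | Ft=0.81 Fr=2.59 Fy=2.86 MY=2.132 Mother=0.60,0.83 w=21.5 g=40.0 yaxis err [0.001 0.001]
```

Request:
servo_tool(
  targets=[
    {"xyz":[-0.29,0,0.01],"angular":[0,2,0],"claw":1.5},
    {"xyz":[-0.58,0,0.02],"angular":[0,4,0],"claw":1.5},
    {"xyz":[-0.58,0,0.02],"angular":[0,4,0],"claw":1.5},
    {"xyz":[-0.58,0,0.02],"angular":[0,4,0],"claw":1.5},
  ],
)

```text
t: 10.5
eef_pos: [0.488, -0.2571, 0.1821]
ee_rot: [3.141, 0.623, -2.795]
force: [-12.7, 1.9, 4.9]
width: 0.0213
gripper_force: 40.0
```

```bash
python3 -c "
from h import *
st()"
```

```text
t10.50 r=84.3 al=-37.2 tilt=-35.7 dy=0.3mm | Ft=-6.02 Fr=10.66 Fy=6.13 MY=4.280 Mother=1.97,1.49 w=21.3 g=40.0 yaxis err [0.002 0.001]
```

Request:
servo_tool(
  targets=[
    {"xyz":[-0.58,0,0.02],"angular":[0,4,0],"claw":1.5},
    {"xyz":[-0.58,0,0.02],"angular":[0,4,0],"claw":1.5},
  ],
)

```text
t: 10.7
eef_pos: [0.4973, -0.2538, 0.189]
ee_rot: [-3.141, 0.483, -2.793]
force: [-14.2, 2.4, 10.5]
width: 0.022
gripper_force: 40.0
```

```bash
python3 -c "
from h import *
st()"
```

```text
t10.70 r=84.7 al=-29.0 tilt=-27.7 dy=0.3mm | Ft=-5.87 Fr=15.28 Fy=7.15 MY=3.621 Mother=2.28,1.21 w=22.0 g=40.0 yaxis err [ 0.001 -0.   ]
```

Request:
servo_tool(
  targets=[
    {"xyz":[-0.58,0.03,-0.04],"angular":[0,4,0],"claw":1.5},
    {"xyz":[-0.58,0.03,-0.04],"angular":[0,4,0],"claw":1.5},
    {"xyz":[-0.58,0,0.0],"angular":[0,4,0],"claw":1.5},
  ],
)

```text
t: 11.0
eef_pos: [0.5124, -0.2482, 0.1967]
ee_rot: [-3.141, 0.274, -2.794]
force: [-4.7, 1.1, 2.5]
width: 0.0215
gripper_force: 40.0
```

```bash
python3 -c "
from h import *
st()"
```

```text
t11.00 r=85.4 al=-17.0 tilt=-15.7 dy=0.4mm | Ft=-3.11 Fr=3.53 Fy=2.67 MY=1.984 Mother=0.95,0.36 w=21.5 g=40.0 yaxis err [ 0.002 -0.001]
```

Request:
servo_tool(
  targets=[
    {"xyz":[-0.58,0,0.01],"angular":[0,4,0],"claw":1.5},
    {"xyz":[-0.58,0,0.01],"angular":[0,4,0],"claw":1.5},
    {"xyz":[-0.58,0,0.01],"angular":[0,4,0],"claw":1.5},
  ],
)

```text
t: 11.3
eef_pos: [0.5289, -0.2422, 0.2009]
ee_rot: [-3.141, 0.066, -2.794]
force: [-5.7, 4.0, 8.9]
width: 0.0215
gripper_force: 40.0
```

```bash
python3 -c "
from h import *
st()"
```

```text
t11.30 r=86.2 al=-4.9 tilt=-3.8 dy=0.4mm | Ft=-3.25 Fr=9.16 Fy=5.72 MY=1.267 Mother=2.14,0.19 w=21.5 g=40.0 yaxis err [ 0.002 -0.001]
```

Request:
servo_tool(
  targets=[
    {"xyz":[-0.58,0,0.01],"angular":[0,4,0],"claw":1.5},
    {"xyz":[-0.58,0,0.01],"angular":[0,4,0],"claw":1.5},
    {"xyz":[-0.58,0,0.01],"angular":[0,4,0],"claw":1.5},
  ],
)

```text
t: 11.6
eef_pos: [0.5458, -0.2359, 0.2013]
ee_rot: [-3.141, -0.142, -2.794]
force: [-4.1, 6.8, 13.8]
width: 0.0215
gripper_force: 40.0
```

```bash
python3 -c "
from h import *
st()"
```

```text
t11.60 r=87.0 al=7.0 tilt=8.2 dy=0.4mm | Ft=-3.26 Fr=13.52 Fy=7.77 MY=0.879 Mother=2.75,-0.36 w=21.5 g=40.0 yaxis err [ 0.001 -0.001]
```

```bash
cat >> h.py <<'E'
import json
def rec(d):
    s=monitor.get_state();st()
    open('log.jsonl','a').write(json.dumps(dict(d=d,**{k:np.asarray(s[k]).tolist() for k in('t','eef_pos','ee_rot','force','moment')}))+'\n')
E
cat > r.sh <<'E'
python3 -c "
from h import *
rec($1)"
E
chmod +x r.sh
```

Request:
servo_tool(
  targets=[
    {"xyz":[-0.6,0.05,-0.05],"angular":[0,4,0],"claw":1.5},
    {"xyz":[-0.6,0.03,-0.05],"angular":[0,4,0],"claw":1.5},
    {"xyz":[-0.6,0,0],"angular":[0,4,0],"claw":1.5},
  ],
)

```text
t: 11.9
eef_pos: [0.5626, -0.2298, 0.198]
ee_rot: [-3.14, -0.352, -2.794]
force: [-0.7, 1.4, 8.2]
width: 0.0217
gripper_force: 40.0
```

```bash
r.sh 1
```

```text
t11.90 r=87.8 al=19.0 tilt=20.2 dy=0.5mm | Ft=-2.81 Fr=7.72 Fy=1.57 MY=0.178 Mother=0.48,-0.09 w=21.7 g=40.0 yaxis err [ 0.001 -0.002]
```

Request:
servo_tool(
  targets=[
    {"xyz":[-0.6,0,0.01],"angular":[0,4,0],"claw":1.5},
    {"xyz":[-0.6,0,0.01],"angular":[0,4,0],"claw":1.5},
    {"xyz":[-0.6,0,0.01],"angular":[0,4,0],"claw":1.5},
  ],
)

```text
t: 12.2
eef_pos: [0.5784, -0.224, 0.191]
ee_rot: [-3.139, -0.561, -2.795]
force: [0.9, 4.3, 11.2]
width: 0.0216
gripper_force: 40.0
```

```bash
r.sh 1
```

```text
t12.20 r=88.5 al=30.8 tilt=32.1 dy=0.6mm | Ft=-3.78 Fr=10.83 Fy=3.74 MY=0.098 Mother=0.85,-0.41 w=21.6 g=40.0 yaxis err [ 0.001 -0.002]
```

Request:
servo_tool(
  targets=[
    {"xyz":[-0.6,0,0.01],"angular":[0,4,0],"claw":1.5},
    {"xyz":[-0.6,0,0.01],"angular":[0,4,0],"claw":1.5},
    {"xyz":[-0.6,0,0.01],"angular":[0,4,0],"claw":1.5},
  ],
)

```text
t: 12.5
eef_pos: [0.5924, -0.2188, 0.1806]
ee_rot: [-3.138, -0.77, -2.795]
force: [4.2, 3.8, 13.3]
width: 0.0217
gripper_force: 40.0
```

```bash
r.sh 1
```

```text
t12.50 r=89.1 al=42.5 tilt=44.1 dy=0.6mm | Ft=-5.08 Fr=13.36 Fy=2.17 MY=-0.062 Mother=0.72,-0.63 w=21.7 g=40.0 yaxis err [-0.    -0.003]
```

```bash
sed -i 's/^def rec/AX=AX+.0036*DX\ndef rec/' h.py
```

Request:
servo_tool(
  targets=[
    {"xyz":[-0.6,0,-0.05],"angular":[0,4,0],"claw":1.5},
    {"xyz":[-0.15,0,-0.05],"angular":[0,1,0],"claw":1.5},
    {"xyz":[0.3,0,0.01],"angular":[0,-2,0],"claw":1.5},
    {"xyz":[0.6,0,0.02],"angular":[0,-4,0],"claw":1.5},
    {"xyz":[0.6,0,0.02],"angular":[0,-4,0],"claw":1.5},
    {"xyz":[0.6,0,0.02],"angular":[0,-4,0],"claw":1.5},
  ],
)

```text
t: 13.1
eef_pos: [0.5845, -0.2217, 0.1864]
ee_rot: [-3.14, -0.604, -2.794]
force: [6.8, 0.0, -6.1]
width: 0.0216
gripper_force: 40.0
```

```bash
r.sh -1
```

```text
t13.10 r=86.2 al=34.0 tilt=34.6 dy=0.6mm | Ft=8.69 Fr=-1.50 Fy=-2.27 MY=-4.879 Mother=-0.96,0.85 w=21.6 g=40.0 yaxis err [-0.    -0.001]
```

Request:
servo_tool(
  targets=[
    {"xyz":[0.6,0,0.02],"angular":[0,-4,0],"claw":1.5},
    {"xyz":[0.6,0,0.02],"angular":[0,-4,0],"claw":1.5},
    {"xyz":[0.6,0,0.02],"angular":[0,-4,0],"claw":1.5},
  ],
)

```text
t: 13.4
eef_pos: [0.5694, -0.2273, 0.1949]
ee_rot: [-3.14, -0.395, -2.794]
force: [7.8, -2.2, -10.6]
width: 0.022
gripper_force: 40.0
```

```bash
r.sh -1
```

```text
t13.40 r=86.2 al=21.9 tilt=22.6 dy=0.5mm | Ft=10.10 Fr=-7.42 Fy=-4.76 MY=-4.858 Mother=-1.64,0.84 w=22.0 g=40.0 yaxis err [ 0.001 -0.001]
```

Request:
servo_tool(
  targets=[
    {"xyz":[0.6,0,0.02],"angular":[0,-4,0],"claw":1.5},
    {"xyz":[0.6,0,0.02],"angular":[0,-4,0],"claw":1.5},
    {"xyz":[0.6,0,0.02],"angular":[0,-4,0],"claw":1.5},
  ],
)

```text
t: 13.7
eef_pos: [0.5531, -0.2332, 0.1999]
ee_rot: [-3.141, -0.186, -2.794]
force: [9.9, -3.2, -16.3]
width: 0.0215
gripper_force: 40.0
```

```bash
r.sh -1
```

```text
t13.70 r=86.2 al=9.9 tilt=10.6 dy=0.5mm | Ft=10.86 Fr=-14.65 Fy=-6.40 MY=-4.629 Mother=-2.53,0.76 w=21.5 g=40.0 yaxis err [ 0.001 -0.001]
```

Request:
servo_tool(
  targets=[
    {"xyz":[0.6,0,0.02],"angular":[0,-4,0],"claw":1.5},
    {"xyz":[0.6,0,0.02],"angular":[0,-4,0],"claw":1.5},
    {"xyz":[0.6,0,0.02],"angular":[0,-4,0],"claw":1.5},
  ],
)

```text
t: 14.0
eef_pos: [0.5362, -0.2394, 0.2011]
ee_rot: [-3.141, 0.023, -2.795]
force: [15.0, -4.6, -23.7]
width: 0.0223
gripper_force: 40.0
```

```bash
r.sh -1
```

```text
t14.00 r=86.2 al=-2.1 tilt=-1.3 dy=0.5mm | Ft=11.59 Fr=-24.19 Fy=-9.48 MY=-4.313 Mother=-3.39,0.22 w=22.3 g=40.0 yaxis err [ 0.002 -0.001]
```

Request:
servo_tool(
  targets=[
    {"xyz":[0,0,0],"angular":[0,0,0],"claw":5},
    {"xyz":[0,0,0],"angular":[0,0,0],"claw":5},
    {"xyz":[0,0,0.3],"angular":[0,0,0],"claw":5},
    {"xyz":[0,0,0.3],"angular":[0,0,0],"claw":5},
  ],
)

```text
t: 14.4
eef_pos: [0.5343, -0.2394, 0.1963]
ee_rot: [3.141, 0.015, -2.794]
force: [-0.3, 0.2, 0.1]
width: 0.0471
gripper_force: 0.0
```

```bash
r.sh 0
```

```text
t14.40 r=81.5 al=-3.5 tilt=-0.9 dy=1.1mm | Ft=-0.25 Fr=0.09 Fy=0.29 MY=0.046 Mother=0.00,0.00 w=47.1 g=0.0 yaxis err [0.002 0.   ]
```

Request:
servo_tool(
  targets=[
    {"xyz":[1.1,0,0.08],"angular":[0,-8,0],"claw":5},
    {"xyz":[1.1,0,0.08],"angular":[0,-8,0],"claw":5},
    {"xyz":[1.1,0,0.08],"angular":[0,-8,0],"claw":5},
    {"xyz":[1.1,0,0.08],"angular":[0,-8,0],"claw":5},
    {"xyz":[1.1,0,0.08],"angular":[0,-8,0],"claw":5},
    {"xyz":[1.1,0,0.08],"angular":[0,-8,0],"claw":5},
    {"xyz":[0,0,0],"angular":[0,0,0],"claw":5},
    {"xyz":[0,0,0],"angular":[0,0,0],"claw":5},
  ],
)

```text
t: 15.2
eef_pos: [0.4787, -0.257, 0.1692]
ee_rot: [3.117, 0.739, -2.809]
force: [-0.7, -0.7, 0.3]
width: 0.0499
gripper_force: 0.0
```

```bash
r.sh 0
python3 - <<'E'
from h import *
F=grab('side','s4');
for n in ('side0','s4'):
    pass
a=cv2.imread('pics/s4.png')
cv2.imwrite('pics/c4.png',cv2.resize(a[230:390,270:450],None,fx=3.7,fy=3.7,interpolation=cv2.INTER_CUBIC))
# project fitted rim on near face for check
for o in (AX,):
  print([proj(F,o-DY*.011+.085*(np.sin(t)*DX+np.cos(t)*np.array([0,0,1]))).round(1).tolist() for t in np.radians([0,45,90,135,180,-90])])
E
```

```text
t15.20 r=83.3 al=-49.4 tilt=-42.4 dy=3.6mm | Ft=-0.37 Fr=0.85 Fy=-0.42 MY=2.247 Mother=-0.10,-0.01 w=49.9 g=0.0 yaxis err [-0.001  0.018]
[[356.6, 297.7], [373.9, 291.7], [379.1, 302.4], [370.4, 322.5], [353.0, 341.2], [328.9, 339.4]]
```

View pics/c4.png

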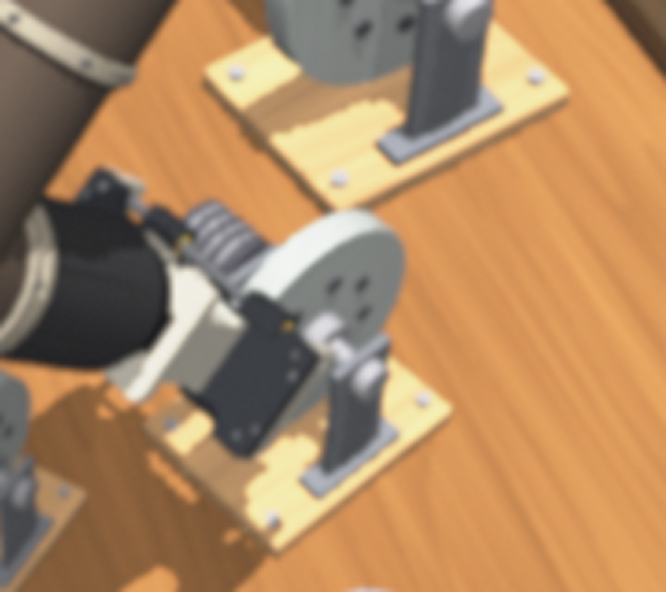

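Side crop: the open fingers straddle the rim at about crop (280,340), and the corrected axle projects onto the rim. Straightening, seating deeper and regripping.

Request:
servo_tool(
  targets=[
    {"xyz":[0,-0.15,0.1],"angular":[0.4,-3.5,-0.35],"claw":5},
    {"xyz":[0,-0.15,0.1],"angular":[0.4,-3.5,-0.35],"claw":5},
    {"xyz":[0,0,0.1],"angular":[0,0,0],"claw":1.5},
    {"xyz":[0,0,0],"angular":[0,0,0],"claw":1.5},
    {"xyz":[0,0,0],"angular":[0,0,0],"claw":1.5},
    {"xyz":[0,0,0],"angular":[0,0,0],"claw":1.5},
    {"xyz":[0,0,0],"angular":[0,0,0],"claw":1.5},
  ],
)

```text
t: 15.95
eef_pos: [0.4839, -0.2585, 0.1685]
ee_rot: [-3.134, 0.864, -2.784]
force: [7.0, -4.7, -4.6]
width: 0.0215
gripper_force: 40.0
```

```bash
r.sh 0
```

```text
t15.95 r=79.6 al=-47.8 tilt=-49.5 dy=0.4mm | Ft=-0.03 Fr=-6.75 Fy=-6.82 MY=2.813 Mother=-1.14,-1.56 w=21.5 g=40.0 yaxis err [-0.002 -0.005]
```

Request:
servo_tool(
  targets=[
    {"xyz":[-0.28,-0.03,0.03],"angular":[0,2,0],"claw":1.5},
    {"xyz":[-0.55,-0.03,0.04],"angular":[0,4,0],"claw":1.5},
    {"xyz":[-0.56,0,0.02],"angular":[0,4,0],"claw":1.5},
    {"xyz":[-0.55,0,0.02],"angular":[0,4,0],"claw":1.5},
  ],
)

```text
t: 16.35
eef_pos: [0.4976, -0.2535, 0.1811]
ee_rot: [-3.136, 0.617, -2.787]
force: [5.7, -6.0, -18.5]
width: 0.0219
gripper_force: 40.0
```

```bash
r.sh 1
```

```text
t16.35 r=79.6 al=-33.9 tilt=-35.4 dy=0.4mm | Ft=-7.56 Fr=-17.19 Fy=-7.63 MY=5.241 Mother=-1.73,-1.37 w=21.9 g=40.0 yaxis err [-0.002 -0.005]
```

Request:
servo_tool(
  targets=[
    {"xyz":[-0.56,0,0.02],"angular":[0,4,0],"claw":1.5},
    {"xyz":[-0.55,0,0.02],"angular":[0,4,0],"claw":1.5},
    {"xyz":[-0.56,0,0.02],"angular":[0,4,0],"claw":1.5},
  ],
)

```text
t: 16.65
eef_pos: [0.5113, -0.2485, 0.1889]
ee_rot: [-3.136, 0.407, -2.787]
force: [7.6, -10.7, -18.7]
width: 0.022
gripper_force: 40.0
```

```bash
r.sh 1
```

```text
t16.65 r=79.6 al=-21.9 tilt=-23.3 dy=0.5mm | Ft=-3.70 Fr=-18.62 Fy=-12.63 MY=3.236 Mother=-3.81,-1.78 w=22.0 g=40.0 yaxis err [-0.003 -0.005]
```

Request:
servo_tool(
  targets=[
    {"xyz":[-0.56,0,0.02],"angular":[0,4,0],"claw":1.5},
    {"xyz":[-0.55,0,0.02],"angular":[0,4,0],"claw":1.5},
    {"xyz":[-0.56,0,0.02],"angular":[0,4,0],"claw":1.5},
  ],
)

```text
t: 16.95
eef_pos: [0.526, -0.2431, 0.1934]
ee_rot: [-3.136, 0.198, -2.789]
force: [7.6, -12.3, -19.9]
width: 0.0217
gripper_force: 40.0
```

```bash
r.sh 1
```

```text
t16.95 r=79.7 al=-10.1 tilt=-11.3 dy=0.5mm | Ft=-0.63 Fr=-20.11 Fy=-14.13 MY=1.015 Mother=-4.49,-0.95 w=21.7 g=40.0 yaxis err [-0.003 -0.005]
```

Request:
servo_tool(
  targets=[
    {"xyz":[-0.56,0,0.02],"angular":[0,4,0],"claw":1.5},
    {"xyz":[-0.55,0,0.02],"angular":[0,4,0],"claw":1.5},
    {"xyz":[-0.56,0,0.02],"angular":[0,4,0],"claw":1.5},
  ],
)

```text
t: 17.25
eef_pos: [0.5415, -0.2374, 0.1947]
ee_rot: [-3.137, -0.012, -2.79]
force: [5.4, -13.5, -18.0]
width: 0.0217
gripper_force: 40.0
```

```bash
r.sh 1
```

```text
t17.25 r=79.7 al=1.7 tilt=0.7 dy=0.6mm | Ft=0.98 Fr=-17.96 Fy=-14.55 MY=-0.414 Mother=-4.65,0.06 w=21.7 g=40.0 yaxis err [-0.003 -0.005]
```

Request:
servo_tool(
  targets=[
    {"xyz":[-0.56,-0.05,0.07],"angular":[0,4,0],"claw":1.5},
    {"xyz":[-0.55,-0.05,0.07],"angular":[0,4,0],"claw":1.5},
    {"xyz":[-0.56,-0.03,0.05],"angular":[0,4,0],"claw":1.5},
  ],
)

```text
t: 17.55
eef_pos: [0.557, -0.2317, 0.1924]
ee_rot: [-3.138, -0.221, -2.79]
force: [-1.5, -2.1, -3.8]
width: 0.0216
gripper_force: 40.0
```

```bash
r.sh 1
```

```text
t17.55 r=79.7 al=13.8 tilt=12.7 dy=0.6mm | Ft=-1.17 Fr=-4.20 Fy=-1.41 MY=-0.469 Mother=-0.31,0.09 w=21.6 g=40.0 yaxis err [-0.003 -0.004]
```

Request:
servo_tool(
  targets=[
    {"xyz":[-0.56,0,0.02],"angular":[0,4,0],"claw":1.5},
    {"xyz":[-0.55,0,0.02],"angular":[0,4,0],"claw":1.5},
    {"xyz":[-0.56,0,0.02],"angular":[0,4,0],"claw":1.5},
  ],
)

```text
t: 17.85
eef_pos: [0.5717, -0.2264, 0.1869]
ee_rot: [-3.138, -0.431, -2.791]
force: [-1.7, -5.0, -5.8]
width: 0.0216
gripper_force: 40.0
```

```bash
r.sh 1
```

```text
t17.85 r=79.7 al=25.7 tilt=24.7 dy=0.6mm | Ft=-0.49 Fr=-6.64 Fy=-4.16 MY=-1.223 Mother=-1.12,0.63 w=21.6 g=40.0 yaxis err [-0.003 -0.004]
```

Request:
servo_tool(
  targets=[
    {"xyz":[-0.56,0,0.02],"angular":[0,4,0],"claw":1.5},
    {"xyz":[-0.55,0,0.02],"angular":[0,4,0],"claw":1.5},
    {"xyz":[-0.56,0,0.02],"angular":[0,4,0],"claw":1.5},
  ],
)

```text
t: 18.15
eef_pos: [0.585, -0.2215, 0.1781]
ee_rot: [-3.137, -0.641, -2.792]
force: [-4.7, -6.1, -6.0]
width: 0.022
gripper_force: 40.0
```

```bash
r.sh 1
```

```text
t18.15 r=79.8 al=37.7 tilt=36.7 dy=0.6mm | Ft=-1.46 Fr=-8.77 Fy=-4.15 MY=-1.694 Mother=-0.98,0.92 w=22.0 g=40.0 yaxis err [-0.003 -0.004]
```

Request:
servo_tool(
  targets=[
    {"xyz":[-0.56,0,0.02],"angular":[0,4,0],"claw":1.5},
    {"xyz":[-0.55,0,0.02],"angular":[0,4,0],"claw":1.5},
    {"xyz":[-0.56,0,0.02],"angular":[0,4,0],"claw":1.5},
  ],
)

```text
t: 18.45
eef_pos: [0.5963, -0.2173, 0.1667]
ee_rot: [-3.137, -0.851, -2.793]
force: [-7.1, -6.8, -5.2]
width: 0.0215
gripper_force: 40.0
```

```bash
r.sh 1
```

```text
t18.45 r=79.8 al=49.6 tilt=48.7 dy=0.7mm | Ft=-1.83 Fr=-10.22 Fy=-3.99 MY=-2.084 Mother=-0.77,1.20 w=21.5 g=40.0 yaxis err [-0.003 -0.003]
```

Request:
servo_tool(
  targets=[
    {"xyz":[0,0,0],"angular":[0,0,0],"claw":5},
    {"xyz":[0,0,0],"angular":[0,0,0],"claw":5},
    {"xyz":[0,0,0],"angular":[0,0,0],"claw":5},
    {"xyz":[0.83,0,0.04],"angular":[0,-6,0],"claw":5},
    {"xyz":[0.83,0,0.04],"angular":[0,-6,0],"claw":5},
    {"xyz":[0.83,0,0.04],"angular":[0,-6,0],"claw":5},
    {"xyz":[0.83,0,0.04],"angular":[0,-6,0],"claw":5},
    {"xyz":[0.83,0,0.04],"angular":[0,-6,0],"claw":5},
    {"xyz":[0.83,0,0.04],"angular":[0,-6,0],"claw":5},
    {"xyz":[0.83,0,0.04],"angular":[0,-6,0],"claw":5},
    {"xyz":[0.83,0,0.04],"angular":[0,-6,0],"claw":5},
    {"xyz":[0.83,0,0.04],"angular":[0,-6,0],"claw":5},
    {"xyz":[0.83,0,0.04],"angular":[0,-6,0],"claw":5},
    {"xyz":[0.83,0,0.04],"angular":[0,-6,0],"claw":5},
    {"xyz":[0.69,0,0.03],"angular":[0,-5,0],"claw":5},
    {"xyz":[0.69,0,0.03],"angular":[0,-5,0],"claw":5},
    {"xyz":[0.69,0,0.03],"angular":[0,-5,0],"claw":5},
    {"xyz":[0.69,0,0.03],"angular":[0,-5,0],"claw":5},
    {"xyz":[0,0,0],"angular":[0,0,0],"claw":5},
  ],
)

```text
t: 20.35
eef_pos: [0.4936, -0.2559, 0.1789]
ee_rot: [-3.138, 0.659, -2.792]
force: [-0.1, -0.8, 0.0]
width: 0.0498
gripper_force: 0.0
```

```bash
r.sh 0
python3 - <<'E'
from h import *
L=[json.loads(l) for l in open('log.jsonl')]
# Ft/torque fit. wheel angle th
off=[0]*7; rows=[];
for e in L:
    if e['d']==0: continue
    p=np.array(e['eef_pos']);R=Ro.from_euler('xyz',e['ee_rot']).as_matrix();zt=R[:,2]
    ti=np.arctan2(-zt@DX,-zt[2]); th=ti+(np.radians(48.2) if e['t']>15.5 else 0)
    F=np.array(e['force']);M=np.array(e['moment'])
    rows.append((th,ti,e['d'],np.cross(p-AX,F)@DY,M@DY,np.cross(-zt,F)@DY,F))
def tau(Lr,b): return np.array([r[3]+ (r[4]+b*np.sin(r[1]) - Lr*np.cross([0,0,0],[0,0,0])[0] ) - Lr*(-r[5])*(-1)*(-1) for r in rows])
for Lr in (.34,.365,.39):
    # M_ref = C + (TCP-ref)xF + bias ; TCP-ref = Lr*zt
    C=np.array([r[4]+3.26*np.sin(r[1])-Lr*(-r[5]) for r in rows]); T=np.array([r[3] for r in rows])+C
    A=np.array([[np.cos(r[0]),np.sin(r[0]),-r[2]] for r in rows])
    for nm,y in(('F',T-C),('F+C',T)):
        s,res,*_=np.linalg.lstsq(A,y,rcond=None)
        print(Lr,nm,'amp %.3f fr %.3f th_peak %.1f rms %.3f'%(np.hypot(*s[:2]),s[2],np.degrees(np.arctan2(s[1],s[0])),np.sqrt(np.mean((A@s-y)**2))))
    print([(round(np.degrees(r[0])),r[2],round(t,2),round(c,2)) for r,t,c in zip(rows,T,C)])
E
```

```text
t20.35 r=80.4 al=-37.4 tilt=-37.8 dy=-0.5mm | Ft=-0.31 Fr=0.24 Fy=-0.66 MY=2.157 Mother=-0.08,-0.08 w=49.8 g=0.0 yaxis err [ 0.002 -0.003]
0.34 F amp 0.496 fr 0.608 th_peak 72.5 rms 0.153
0.34 F+C amp 0.456 fr 0.294 th_peak -10.0 rms 0.085
[(20, 1, np.float64(0.08), np.float64(0.29)), (32, 1, np.float64(0.17), np.float64(0.46)), (44, 1, np.float64(-0.05), np.float64(0.35)), (35, -1, np.float64(0.68), np.float64(-0.07)), (23, -1, np.float64(0.73), np.float64(-0.14)), (11, -1, np.float64(0.66), np.float64(-0.27)), (-1, -1, np.float64(0.67), np.float64(-0.33)), (13, 1, np.float64(0.03), np.float64(0.63)), (25, 1, np.float64(0.24), np.float64(0.53)), (37, 1, np.float64(-0.03), np.float64(0.02)), (49, 1, np.float64(-0.07), np.float64(-0.15)), (61, 1, np.float64(-0.27), np.float64(-0.18)), (73, 1, np.float64(-0.11), np.float64(-0.07)), (85, 1, np.float64(-0.41), np.float64(-0.29)), (97, 1, np.float64(-0.46), np.float64(-0.31))]
0.365 F amp 0.496 fr 0.608 th_peak 72.5 rms 0.153
0.365 F+C amp 0.488 fr 0.481 th_peak 7.4 rms 0.090
[(20, 1, np.float64(0.0), np.float64(0.22)), (32, 1, np.float64
[... 722 characters left out ...]
0.117
[(20, 1, np.float64(-0.07), np.float64(0.14)), (32, 1, np.float64(-0.03), np.float64(0.26)), (44, 1, np.float64(-0.32), np.float64(0.08)), (35, -1, np.float64(1.12), np.float64(0.37)), (23, -1, np.float64(1.24), np.float64(0.37)), (11, -1, np.float64(1.22), np.float64(0.28)), (-1, -1, np.float64(1.26), np.float64(0.26)), (13, 1, np.float64(-0.37), np.float64(0.23)), (25, 1, np.float64(0.03), np.float64(0.33)), (37, 1, np.float64(-0.08), np.float64(-0.03)), (49, 1, np.float64(-0.04), np.float64(-0.12)), (61, 1, np.float64(-0.33), np.float64(-0.24)), (73, 1, np.float64(-0.14), np.float64(-0.1)), (85, 1, np.float64(-0.49), np.float64(-0.37)), (97, 1, np.float64(-0.56), np.float64(-0.41))]
```

Strain in the firm grip muddies the feel. I'll probe again with a light grip (15 N), which lets twist and radial strain slip out, sweeping both ways.

Request:
servo_tool(
  targets=[
    {"xyz":[0,0.07,0],"angular":[0,0,0],"claw":1.5},
    {"xyz":[0,0,0],"angular":[0,0,0],"claw":1.5},
    {"xyz":[0,0,0],"angular":[0,0,0],"claw":1.5},
    {"xyz":[0,0,0],"angular":[0,0,0],"claw":1.5},
    {"xyz":[0,0,0],"angular":[0,0,0],"claw":1.5},
  ],
  force=15,
)

```text
t: 20.85
eef_pos: [0.4961, -0.2541, 0.1783]
ee_rot: [-3.137, 0.655, -2.786]
force: [1.9, -2.6, 0.2]
width: 0.0219
gripper_force: 15.0
```

```bash
r.sh 0
```

```text
t20.85 r=78.2 al=-35.9 tilt=-37.5 dy=0.3mm | Ft=0.83 Fr=-0.40 Fy=-3.11 MY=1.763 Mother=-0.62,-0.68 w=21.9 g=15.0 yaxis err [-0.004 -0.004]
```

Request:
servo_tool(
  targets=[
    {"xyz":[-0.28,0,0.01],"angular":[0,2,0],"claw":1.5},
    {"xyz":[-0.56,0,0.02],"angular":[0,4,0],"claw":1.5},
    {"xyz":[-0.56,0,0.02],"angular":[0,4,0],"claw":1.5},
    {"xyz":[-0.56,0,0.02],"angular":[0,4,0],"claw":1.5},
  ],
)

```text
t: 21.25
eef_pos: [0.5106, -0.2488, 0.1871]
ee_rot: [-3.138, 0.405, -2.788]
force: [0.1, -9.8, -12.2]
width: 0.0217
gripper_force: 15.0
```

```bash
r.sh 1
```

```text
t21.25 r=78.2 al=-22.9 tilt=-23.2 dy=0.4mm | Ft=-7.72 Fr=-10.00 Fy=-9.27 MY=3.978 Mother=-2.65,-1.26 w=21.7 g=15.0 yaxis err [-0.003 -0.003]
```

Request:
servo_tool(
  targets=[
    {"xyz":[-0.56,0,0.02],"angular":[0,4,0],"claw":1.5},
    {"xyz":[-0.56,0,0.02],"angular":[0,4,0],"claw":1.5},
    {"xyz":[-0.56,0,0.02],"angular":[0,4,0],"claw":1.5},
  ],
)

```text
t: 21.55
eef_pos: [0.5252, -0.2434, 0.1918]
ee_rot: [-3.138, 0.194, -2.789]
force: [0.1, -11.7, -11.7]
width: 0.0218
gripper_force: 15.0
```

```bash
r.sh 1
```

```text
t21.55 r=78.3 al=-11.0 tilt=-11.1 dy=0.5mm | Ft=-6.07 Fr=-10.79 Fy=-11.00 MY=2.542 Mother=-3.32,-0.68 w=21.8 g=15.0 yaxis err [-0.003 -0.003]
```

Request:
servo_tool(
  targets=[
    {"xyz":[-0.56,0,0.02],"angular":[0,4,0],"claw":1.5},
    {"xyz":[-0.56,0,0.02],"angular":[0,4,0],"claw":1.5},
    {"xyz":[-0.56,0,0.02],"angular":[0,4,0],"claw":1.5},
  ],
)

```text
t: 21.85
eef_pos: [0.5404, -0.2378, 0.1933]
ee_rot: [-3.139, -0.016, -2.79]
force: [-1.6, -11.0, -10.4]
width: 0.0214
gripper_force: 15.0
```

```bash
r.sh 1
```

```text
t21.85 r=78.3 al=0.9 tilt=0.9 dy=0.5mm | Ft=-5.06 Fr=-10.52 Fy=-9.83 MY=1.615 Mother=-3.42,-0.00 w=21.4 g=15.0 yaxis err [-0.003 -0.003]
```

Request:
servo_tool(
  targets=[
    {"xyz":[-0.56,0,0.02],"angular":[0,4,0],"claw":1.5},
    {"xyz":[-0.56,0,0.02],"angular":[0,4,0],"claw":1.5},
    {"xyz":[-0.56,0,0.02],"angular":[0,4,0],"claw":1.5},
  ],
)

```text
t: 22.15
eef_pos: [0.5557, -0.2322, 0.1914]
ee_rot: [-3.139, -0.226, -2.791]
force: [-3.8, -11.9, -9.0]
width: 0.0221
gripper_force: 15.0
```

```bash
r.sh 1
```

```text
t22.15 r=78.4 al=13.0 tilt=13.0 dy=0.6mm | Ft=-5.45 Fr=-10.49 Fy=-9.84 MY=1.087 Mother=-3.23,0.75 w=22.1 g=15.0 yaxis err [-0.002 -0.002]
```

Request:
servo_tool(
  targets=[
    {"xyz":[-0.56,-0.05,0.06],"angular":[0,4,0],"claw":1.5},
    {"xyz":[-0.56,-0.05,0.06],"angular":[0,4,0],"claw":1.5},
    {"xyz":[-0.56,0,0.02],"angular":[0,4,0],"claw":1.5},
  ],
)

```text
t: 22.45
eef_pos: [0.5704, -0.2269, 0.1861]
ee_rot: [-3.14, -0.436, -2.791]
force: [-8.2, -6.2, -2.1]
width: 0.0223
gripper_force: 15.0
```

```bash
r.sh 1
```

```text
t22.45 r=78.4 al=25.0 tilt=25.0 dy=0.5mm | Ft=-8.00 Fr=-6.02 Fy=-3.09 MY=1.261 Mother=-0.84,0.40 w=22.3 g=15.0 yaxis err [-0.002 -0.001]
```

Request:
servo_tool(
  targets=[
    {"xyz":[-0.56,0,0.02],"angular":[0,4,0],"claw":1.5},
    {"xyz":[-0.56,0,0.02],"angular":[0,4,0],"claw":1.5},
    {"xyz":[-0.56,0,0.02],"angular":[0,4,0],"claw":1.5},
  ],
)

```text
t: 22.75
eef_pos: [0.5836, -0.222, 0.1776]
ee_rot: [-3.14, -0.647, -2.791]
force: [-11.3, -7.8, -1.7]
width: 0.0221
gripper_force: 15.0
```

```bash
r.sh 1
```

```text
t22.75 r=78.4 al=37.1 tilt=37.1 dy=0.6mm | Ft=-9.56 Fr=-9.36 Fy=-3.44 MY=0.935 Mother=-0.79,0.68 w=22.1 g=15.0 yaxis err [-0.002 -0.001]
```

Request:
servo_tool(
  targets=[
    {"xyz":[0,0,0],"angular":[0,0,0],"claw":1.5},
    {"xyz":[0.56,0,0.02],"angular":[0,-4,0],"claw":1.5},
    {"xyz":[0.56,0,0.02],"angular":[0,-4,0],"claw":1.5},
    {"xyz":[0.56,0,0.02],"angular":[0,-4,0],"claw":1.5},
  ],
)

```text
t: 23.15
eef_pos: [0.5726, -0.2261, 0.1837]
ee_rot: [-3.141, -0.425, -2.79]
force: [0.3, -6.0, -15.3]
width: 0.022
gripper_force: 15.0
```

```bash
r.sh -1
```

```text
t23.15 r=77.3 al=27.4 tilt=24.3 dy=0.6mm | Ft=5.44 Fr=-14.41 Fy=-5.69 MY=-3.303 Mother=-1.82,0.88 w=22.0 g=15.0 yaxis err [-0.003 -0.001]
```

Request:
servo_tool(
  targets=[
    {"xyz":[0.56,0,0.02],"angular":[0,-4,0],"claw":1.5},
    {"xyz":[0.56,0,0.02],"angular":[0,-4,0],"claw":1.5},
    {"xyz":[0.56,0,0.02],"angular":[0,-4,0],"claw":1.5},
  ],
)

```text
t: 23.45
eef_pos: [0.558, -0.2315, 0.1898]
ee_rot: [-3.14, -0.213, -2.79]
force: [3.9, -4.9, -15.3]
width: 0.0219
gripper_force: 15.0
```

```bash
r.sh -1
```

```text
t23.45 r=77.4 al=15.0 tilt=12.2 dy=0.5mm | Ft=5.85 Fr=-14.24 Fy=-5.98 MY=-2.932 Mother=-1.75,0.41 w=21.9 g=15.0 yaxis err [-0.003 -0.001]
```

Request:
servo_tool(
  targets=[
    {"xyz":[0.56,0,0.02],"angular":[0,-4,0],"claw":1.5},
    {"xyz":[0.56,0,0.02],"angular":[0,-4,0],"claw":1.5},
    {"xyz":[0.56,0,0.02],"angular":[0,-4,0],"claw":1.5},
  ],
)

```text
t: 23.75
eef_pos: [0.5428, -0.237, 0.1923]
ee_rot: [-3.14, -0.003, -2.79]
force: [7.8, -2.4, -16.3]
width: 0.0221
gripper_force: 15.0
```

```bash
r.sh -1
```

```text
t23.75 r=77.3 al=2.8 tilt=0.2 dy=0.5mm | Ft=7.29 Fr=-15.98 Fy=-4.88 MY=-2.462 Mother=-1.39,0.01 w=22.1 g=15.0 yaxis err [-0.003 -0.002]
```

Request:
servo_tool(
  targets=[
    {"xyz":[0.56,0,0.02],"angular":[0,-4,0],"claw":1.5},
    {"xyz":[0.56,0,0.02],"angular":[0,-4,0],"claw":1.5},
    {"xyz":[0.56,0,0.02],"angular":[0,-4,0],"claw":1.5},
  ],
)

```text
t: 24.05
eef_pos: [0.5276, -0.2427, 0.1913]
ee_rot: [-3.139, 0.207, -2.789]
force: [10.8, 2.2, -15.4]
width: 0.0219
gripper_force: 15.0
```

```bash
r.sh -1
```

```text
t24.05 r=77.3 al=-9.2 tilt=-11.9 dy=0.4mm | Ft=8.32 Fr=-17.00 Fy=-1.59 MY=-1.881 Mother=-0.57,-0.16 w=21.9 g=15.0 yaxis err [-0.003 -0.003]
```

Request:
servo_tool(
  targets=[
    {"xyz":[0.56,0,0.02],"angular":[0,-4,0],"claw":1.5},
    {"xyz":[0.56,0,0.02],"angular":[0,-4,0],"claw":1.5},
    {"xyz":[0.56,0,0.02],"angular":[0,-4,0],"claw":1.5},
  ],
)

```text
t: 24.35
eef_pos: [0.513, -0.248, 0.1871]
ee_rot: [-3.138, 0.417, -2.789]
force: [12.3, 3.5, -12.7]
width: 0.0221
gripper_force: 15.0
```

```bash
r.sh -1
```

```text
t24.35 r=77.3 al=-21.2 tilt=-23.9 dy=0.3mm | Ft=7.36 Fr=-16.44 Fy=-0.93 MY=-1.072 Mother=0.18,-0.00 w=22.1 g=15.0 yaxis err [-0.003 -0.003]
```

```bash
cat > fit.py <<'E'
from h import *
from scipy.optimize import least_squares
L=[json.loads(l) for l in open('log.jsonl')]
OFF=[(15.5,0),(20.5,48.2),(26,134.4),(99,None)]
rows=[]
for e in L:
    if e['d']==0: continue
    R=Ro.from_euler('xyz',e['ee_rot']).as_matrix();zt=R[:,2];ti=np.arctan2(-zt@DX,-zt[2])
    off=next(o for t,o in OFF if e['t']<t); F=np.array(e['force']);M=np.array(e['moment']);p=np.array(e['eef_pos'])-AX
    rows.append([ti+np.radians(off),ti,e['d'],np.cross(p,F)@DY,M@DY,np.cross(zt,F)@DY,e['t']])
r=np.array(rows);th,ti,d,TF,MY,k,t=r.T
for sel,n in((t>0,'all'),(t>20.5,'grip3')):
  for c in(0,.5,1):
    # T = TF + c*C ; C=MY+3.3 sin(ti)-L*k
    def res(x):
        A,ph,f,Lr=x; T=TF+c*(MY+3.3*np.sin(ti)-Lr*k)
        return np.r_[(T-A*np.sin(th-ph)+f*d)[sel]/.15,(A-.313)/.03,(f-.42)/.05,(Lr-.345)/.02]
    s=least_squares(res,[.3,np.radians(-35),.42,.345]);x=s.x
    J=np.linalg.inv(s.jac.T@s.jac)
    print(n,c,'A %.3f bottom at th=%.1f +-%.1f f %.3f L %.3f cost %.1f n %d'%(x[0],np.degrees(x[1])+180,np.degrees(J[1,1]**.5),x[2],x[3],s.cost,sel.sum()))
E
python3 fit.py
```

```text
all 0 A 0.325 bottom at th=139.5 +-7.4 f 0.497 L 0.345 cost 14.5 n 26
all 0.5 A 0.321 bottom at th=122.1 +-7.9 f 0.408 L 0.321 cost 5.6 n 26
all 1 A 0.345 bottom at th=107.0 +-7.8 f 0.387 L 0.338 cost 14.4 n 26
grip3 0 A 0.309 bottom at th=136.2 +-8.9 f 0.476 L 0.345 cost 3.3 n 11
grip3 0.5 A 0.314 bottom at th=120.8 +-9.2 f 0.432 L 0.326 cost 3.8 n 11
grip3 1 A 0.322 bottom at th=106.5 +-10.2 f 0.399 L 0.329 cost 7.6 n 11
```

Request:
servo_tool(
  targets=[
    {"xyz":[0,0,0],"angular":[0,0,0],"claw":1.5},
    {"xyz":[0,0,0],"angular":[0,0,0],"claw":1.5},
    {"xyz":[0,0,0],"angular":[0,0,0],"claw":1.5},
  ],
)

```text
t: 24.65
eef_pos: [0.5116, -0.2485, 0.1867]
ee_rot: [-3.14, 0.411, -2.789]
force: [3.6, 1.1, -5.2]
width: 0.022
gripper_force: 15.0
```

```bash
r.sh 0
```

```text
t24.65 r=77.5 al=-22.3 tilt=-23.6 dy=0.3mm | Ft=1.44 Fr=-6.25 Fy=-0.23 MY=0.486 Mother=0.03,-0.08 w=22.0 g=15.0 yaxis err [-0.003 -0.002]
```

Request:
servo_tool(
  targets=[
    {"xyz":[0,0,0],"angular":[0,0,0],"claw":4},
    {"xyz":[0,0,0],"angular":[0,0,0],"claw":4},
    {"xyz":[-0.7,0,0.03],"angular":[0,5,0],"claw":4},
    {"xyz":[-0.7,0,0.03],"angular":[0,5,0],"claw":4},
    {"xyz":[-0.7,0,0.03],"angular":[0,5,0],"claw":4},
    {"xyz":[-0.7,0,0.03],"angular":[0,5,0],"claw":4},
    {"xyz":[-0.55,0,0.03],"angular":[0,5,0],"claw":4},
    {"xyz":[0,0,0],"angular":[0,0,0],"claw":4},
    {"xyz":[0,0,0],"angular":[0,0,0],"claw":4},
  ],
)

```text
t: 25.55
eef_pos: [0.5421, -0.2374, 0.1929]
ee_rot: [-3.14, -0.026, -2.789]
force: [-0.6, 0.3, -0.0]
width: 0.0402
gripper_force: 0.0
```

```bash
r.sh 0
```

```text
t25.55 r=77.9 al=2.2 tilt=1.5 dy=0.3mm | Ft=-0.49 Fr=-0.06 Fy=0.48 MY=-0.025 Mother=-0.02,0.04 w=40.2 g=0.0 yaxis err [-0.004 -0.002]
```

Request:
servo_tool(
  targets=[
    {"xyz":[0,0,0],"angular":[0,0,0],"claw":1.5},
    {"xyz":[0,0,0],"angular":[0,0,0],"claw":1.5},
    {"xyz":[0,0,0],"angular":[0,0,0],"claw":1.5},
    {"xyz":[0,0,0],"angular":[0,0,0],"claw":1.5},
  ],
  force=25,
)

```text
t: 25.95
eef_pos: [0.5411, -0.2377, 0.1939]
ee_rot: [-3.14, -0.025, -2.79]
force: [-2.7, 4.4, 4.1]
width: 0.022
gripper_force: 25.0
```

```bash
r.sh 0
```

```text
t25.95 r=78.9 al=1.4 tilt=1.5 dy=0.4mm | Ft=-1.12 Fr=4.12 Fy=5.02 MY=0.245 Mother=1.93,-0.05 w=22.0 g=25.0 yaxis err [-0.002 -0.001]
```

Request:
servo_tool(
  targets=[
    {"xyz":[-0.2,0,0],"angular":[0,1.5,0],"claw":1.5},
    {"xyz":[-0.2,0,0],"angular":[0,1.5,0],"claw":1.5},
    {"xyz":[-0.2,0,0.01],"angular":[0,1.5,0],"claw":1.5},
    {"xyz":[-0.21,0,0],"angular":[0,1.5,0],"claw":1.5},
  ],
)

```text
t: 26.35
eef_pos: [0.5489, -0.2348, 0.1932]
ee_rot: [-3.14, -0.134, -2.79]
force: [-4.7, 4.5, 4.5]
width: 0.0219
gripper_force: 25.0
```

```bash
r.sh 1
```

```text
t26.35 r=78.9 al=7.5 tilt=7.7 dy=0.4mm | Ft=-3.48 Fr=4.07 Fy=5.81 MY=0.539 Mother=2.35,-0.32 w=21.9 g=25.0 yaxis err [-0.003 -0.001]
```

Request:
servo_tool(
  targets=[
    {"xyz":[-0.2,0,0],"angular":[0,1.5,0],"claw":1.5},
    {"xyz":[-0.21,0,0.01],"angular":[0,1.5,0],"claw":1.5},
  ],
)

```text
t: 26.55
eef_pos: [0.5527, -0.2334, 0.1926]
ee_rot: [-3.14, -0.186, -2.79]
force: [-4.3, 5.1, 6.2]
width: 0.0215
gripper_force: 25.0
```

```bash
r.sh 1
```

```text
t26.55 r=78.9 al=10.5 tilt=10.7 dy=0.5mm | Ft=-3.40 Fr=5.67 Fy=6.30 MY=0.456 Mother=2.47,-0.47 w=21.5 g=25.0 yaxis err [-0.003 -0.002]
```

Request:
servo_tool(
  targets=[
    {"xyz":[0.2,0,0],"angular":[0,-1.5,0],"claw":1.5},
    {"xyz":[0.2,0,0],"angular":[0,-1.5,0],"claw":1.5},
    {"xyz":[0.2,0,0.01],"angular":[0,-1.5,0],"claw":1.5},
    {"xyz":[0.21,0,0],"angular":[0,-1.5,0],"claw":1.5},
  ],
)

```text
t: 26.95
eef_pos: [0.5466, -0.2357, 0.1934]
ee_rot: [-3.14, -0.077, -2.789]
force: [0.4, 6.1, 1.7]
width: 0.0217
gripper_force: 25.0
```

```bash
r.sh -1
```

```text
t26.95 r=78.7 al=5.7 tilt=4.4 dy=0.4mm | Ft=2.25 Fr=1.92 Fy=5.63 MY=-1.283 Mother=2.22,-0.17 w=21.7 g=25.0 yaxis err [-0.004 -0.002]
```

Request:
servo_tool(
  targets=[
    {"xyz":[0.2,0,0],"angular":[0,-1.5,0],"claw":1.5},
    {"xyz":[0.21,0,0.01],"angular":[0,-1.5,0],"claw":1.5},
  ],
)

```text
t: 27.15
eef_pos: [0.5427, -0.2371, 0.1936]
ee_rot: [-3.14, -0.024, -2.789]
force: [0.6, 7.0, 2.4]
width: 0.022
gripper_force: 25.0
```

```bash
r.sh -1
```

```text
t27.15 r=78.7 al=2.7 tilt=1.4 dy=0.4mm | Ft=2.84 Fr=2.57 Fy=6.37 MY=-1.080 Mother=2.47,-0.06 w=22.0 g=25.0 yaxis err [-0.004 -0.002]
```

Request:
servo_tool(
  targets=[
    {"xyz":[0.2,0,0],"angular":[0,-1.5,0],"claw":1.5},
    {"xyz":[0.21,0,0.01],"angular":[0,-1.5,0],"claw":1.5},
  ],
)

```text
t: 27.35
eef_pos: [0.5389, -0.2385, 0.1937]
ee_rot: [-3.14, 0.028, -2.789]
force: [0.7, 7.3, 3.9]
width: 0.022
gripper_force: 25.0
```

```bash
r.sh -1
```

```text
t27.35 r=78.7 al=-0.3 tilt=-1.6 dy=0.4mm | Ft=3.15 Fr=3.91 Fy=6.66 MY=-0.865 Mother=2.56,0.07 w=22.0 g=25.0 yaxis err [-0.004 -0.002]
```

Request:
servo_tool(
  targets=[
    {"xyz":[-0.21,0.02,0],"angular":[0,1.5,0],"claw":1.5},
    {"xyz":[-0.41,0.02,0.0],"angular":[0,3,0],"claw":1.5},
    {"xyz":[-0.41,0.02,0.0],"angular":[0,3,0],"claw":1.5},
    {"xyz":[-0.41,0,0.0],"angular":[0,3,0],"claw":1.5},
    {"xyz":[-0.41,0,0.01],"angular":[0,3,0],"claw":1.5},
    {"xyz":[-0.41,0,0.01],"angular":[0,3,0],"claw":1.5},
    {"xyz":[-0.41,0,0.01],"angular":[0,3,0],"claw":1.5},
    {"xyz":[-0.41,0,0.01],"angular":[0,3,0],"claw":1.5},
    {"xyz":[-0.41,0,0.01],"angular":[0,3,0],"claw":1.5},
    {"xyz":[-0.41,0,0.01],"angular":[0,3,0],"claw":1.5},
    {"xyz":[-0.2,0,0.0],"angular":[0,1.5,0],"claw":1.5},
    {"xyz":[-0.21,0,0.0],"angular":[0,1.5,0],"claw":1.5},
    {"xyz":[-0.2,0,0.0],"angular":[0,1.5,0],"claw":1.5},
  ],
)

```text
t: 28.65
eef_pos: [0.5778, -0.2242, 0.1824]
ee_rot: [-3.139, -0.555, -2.791]
force: [-5.6, -0.8, 2.8]
width: 0.0218
gripper_force: 25.0
```

```bash
r.sh 1
```

```text
t28.65 r=78.9 al=31.4 tilt=31.8 dy=0.6mm | Ft=-6.20 Fr=-0.51 Fy=1.22 MY=0.266 Mother=0.84,-0.47 w=21.8 g=25.0 yaxis err [-0.003 -0.003]
```

Request:
servo_tool(
  targets=[
    {"xyz":[-0.21,0,0.0],"angular":[0,1.5,0],"claw":1.5},
    {"xyz":[-0.2,0,0.01],"angular":[0,1.5,0],"claw":1.5},
  ],
)

```text
t: 28.85
eef_pos: [0.581, -0.223, 0.1802]
ee_rot: [-3.139, -0.606, -2.792]
force: [-5.1, -0.3, 4.0]
width: 0.0216
gripper_force: 25.0
```

```bash
r.sh 1
```

```text
t28.85 r=78.9 al=34.3 tilt=34.7 dy=0.6mm | Ft=-6.26 Fr=0.55 Fy=1.46 MY=0.026 Mother=0.88,-0.55 w=21.6 g=25.0 yaxis err [-0.003 -0.002]
```

Request:
servo_tool(
  targets=[
    {"xyz":[0.35,0,0],"angular":[0,-1.5,0],"claw":1.5},
    {"xyz":[0.25,0,0],"angular":[0,-1.5,0],"claw":1.5},
    {"xyz":[0.2,0,0.0],"angular":[0,-1.5,0],"claw":1.5},
    {"xyz":[0.21,0,0.01],"angular":[0,-1.5,0],"claw":1.5},
    {"xyz":[0.2,0,0.0],"angular":[0,-1.5,0],"claw":1.5},
    {"xyz":[0.21,0,0.0],"angular":[0,-1.5,0],"claw":1.5},
  ],
)

```text
t: 29.45
eef_pos: [0.5701, -0.227, 0.1866]
ee_rot: [-3.139, -0.441, -2.791]
force: [4.8, -1.3, -14.0]
width: 0.022
gripper_force: 25.0
```

```bash
r.sh -1
```

```text
t29.45 r=78.8 al=24.7 tilt=25.3 dy=0.6mm | Ft=9.51 Fr=-11.07 Fy=-2.86 MY=-5.204 Mother=-0.91,0.46 w=22.0 g=25.0 yaxis err [-0.003 -0.002]
```

Request:
servo_tool(
  targets=[
    {"xyz":[0.2,0,0],"angular":[0,-1.5,0],"claw":1.5},
    {"xyz":[0.21,0,0.01],"angular":[0,-1.5,0],"claw":1.5},
  ],
)

```text
t: 29.65
eef_pos: [0.5665, -0.2283, 0.1882]
ee_rot: [-3.14, -0.389, -2.791]
force: [6.3, -1.2, -14.3]
width: 0.0221
gripper_force: 25.0
```

```bash
r.sh -1
```

```text
t29.65 r=78.8 al=21.6 tilt=22.3 dy=0.5mm | Ft=10.38 Fr=-11.22 Fy=-3.31 MY=-5.240 Mother=-1.00,0.43 w=22.1 g=25.0 yaxis err [-0.003 -0.002]
```

Request:
servo_tool(
  targets=[
    {"xyz":[0.2,0,0],"angular":[0,-1.5,0],"claw":1.5},
    {"xyz":[0.21,0,0.01],"angular":[0,-1.5,0],"claw":1.5},
  ],
)

```text
t: 29.85
eef_pos: [0.5629, -0.2297, 0.1896]
ee_rot: [-3.14, -0.337, -2.791]
force: [6.0, -1.4, -15.2]
width: 0.0218
gripper_force: 25.0
```

```bash
r.sh -1
```

```text
t29.85 r=78.8 al=18.6 tilt=19.3 dy=0.5mm | Ft=9.76 Fr=-12.78 Fy=-3.33 MY=-5.038 Mother=-1.14,0.38 w=21.8 g=25.0 yaxis err [-0.003 -0.002]
```

```bash
sed -i 's/(26,134.4),(99,None)/(25.7,134.4),(99,109.2)/; s/for sel,n in.*/for sel,n in((t>0,"all"),(t>20.5,"g3+4"),(t>25.7,"g4")):/; s/(Lr-.345)\/.02/(Lr-.345)\/.05/' fit.py; python3 fit.py
python3 - <<'E'
exec(open('fit.py').read().split('for sel')[0])
C=MY+3.3*np.sin(ti)-.345*k
for i in range(len(t)): print('t%.1f th%4.0f ti%4.0f d%+d TF %.2f C %.2f T %.2f'%(t[i],np.degrees(th[i]),np.degrees(ti[i]),d[i],TF[i],C[i],TF[i]+C[i]))
E
```

```text
all 0 A 0.310 bottom at th=137.7 +-5.9 f 0.476 L 0.345 cost 31.0 n 36
all 0.5 A 0.302 bottom at th=115.6 +-6.3 f 0.340 L 0.301 cost 10.5 n 36
all 1 A 0.339 bottom at th=101.2 +-6.1 f 0.350 L 0.333 cost 19.2 n 36
g3+4 0 A 0.296 bottom at th=136.7 +-6.7 f 0.456 L 0.345 cost 19.0 n 21
g3+4 0.5 A 0.303 bottom at th=115.2 +-6.9 f 0.348 L 0.301 cost 9.4 n 21
g3+4 1 A 0.318 bottom at th=97.7 +-7.9 f 0.353 L 0.327 cost 12.9 n 21
g4 0 A 0.300 bottom at th=139.4 +-9.8 f 0.417 L 0.345 cost 15.2 n 10
g4 0.5 A 0.305 bottom at th=110.6 +-9.9 f 0.357 L 0.308 cost 6.3 n 10
g4 1 A 0.310 bottom at th=91.0 +-11.7 f 0.375 L 0.335 cost 4.9 n 10
t11.9 th  20 ti  20 d+1 TF -0.22 C 0.29 T 0.07
t12.2 th  32 ti  32 d+1 TF -0.29 C 0.46 T 0.17
t12.5 th  44 ti  44 d+1 TF -0.41 C 0.35 T -0.05
t13.1 th  35 ti  35 d-1 TF 0.75 C -0.00 T 0.75
t13.4 th  23 ti  23 d-1 TF 0.87 C -0.08 T 0.79
t13.7 th  11 ti  11 d-1 TF 0.94 C -0.21 T 0.73
t14.0 th  -1 ti  -1 d-1 TF 1.00 C -0.27 T 0.72
t16.4 th  13 ti -35 d+1 TF -0.60 C 0.57 T -0.03
t16.6 th  25 ti -23 d+1 TF -0.29 C 0.50 T 0.20
t16.9 th  37 ti -11 d+1 TF -0.05 C 0.01 T -
[... 554 characters left out ...]
9 ti  24 d-1 TF 0.42 C -0.33 T 0.09
t23.4 th 147 ti  12 d-1 TF 0.45 C -0.45 T 0.00
t23.8 th 135 ti   0 d-1 TF 0.56 C -0.19 T 0.37
t24.1 th 123 ti -12 d-1 TF 0.64 C 0.04 T 0.68
t24.4 th 111 ti -24 d-1 TF 0.57 C -0.14 T 0.43
t26.4 th 117 ti   8 d+1 TF -0.27 C -0.23 T -0.50
t26.6 th 120 ti  11 d+1 TF -0.27 C -0.11 T -0.38
t26.9 th 114 ti   4 d-1 TF 0.18 C -0.24 T -0.06
t27.1 th 111 ti   1 d-1 TF 0.22 C -0.00 T 0.22
t27.4 th 108 ti  -2 d-1 TF 0.25 C 0.16 T 0.41
t28.6 th 141 ti  32 d+1 TF -0.49 C -0.13 T -0.62
t28.9 th 144 ti  35 d+1 TF -0.49 C -0.25 T -0.75
t29.4 th 134 ti  25 d-1 TF 0.75 C -0.47 T 0.28
t29.6 th 131 ti  22 d-1 TF 0.82 C -0.36 T 0.45
t29.9 th 129 ti  19 d-1 TF 0.77 C -0.53 T 0.24
```

```bash
cat > fit2.py <<'E'
exec(open('fit.py').read().split('for sel')[0])
G=[];
for e in L:
    if e['d']==0: continue
    R=Ro.from_euler('xyz',e['ee_rot']).as_matrix();F=np.array(e['force']);p=np.array(e['eef_pos'])-AX
    G.append([np.cross(R[:,0],F)@DY,np.cross(R[:,1],F)@DY,np.cross(DX,F)@DY,np.cross([0,0,1],F)@DY])
G=np.array(G)
gi=np.digitize(t,[15.5,20.5,25.7])
def run(sel,sd=.12,pr=1):
    def res(x,w=1):
        A,ph,f,Lr,B,ox,ex,ez,m0=x[:9]
        T=TF-ex*G[:,2]-ez*G[:,3]+MY+B*np.sin(ti)-Lr*k-ox*G[:,0]-m0
        return np.r_[(T-A*np.sin(th-ph)+f*d)[sel]/sd,(A-.313)/.025,(f-.42)/.03,(Lr-.345)/.05,(B-3.27)/.08,ox/.015,ex/.002,ez/.002,m0/.05]
    s=least_squares(res,[.3,np.radians(-50),.42,.345,3.27,0,0,0,0],loss='soft_l1');x=s.x;J=np.linalg.inv(s.jac.T@s.jac)
    return np.degrees(x[1])%360-180 if 0 else np.degrees(x[1])+180,np.degrees(J[1,1]**.5),x,s.cost
if __name__=='__main__':
    for n,sel in(('all',t>0),('g1+2',t<20.5),('g3+4',t>20.5),('g3',gi==2),('g4',gi==3),('|ti|<20',abs(ti)<.35)):
        b,e,x,c=run(sel);print(n,sel.sum(),'bottom %.1f+-%.1f cost %.1f'%(b,e,c),x.round(4))
E
python3 fit2.py
```

```text
all 36 bottom 100.5+-11.6 cost 18.7 [ 3.3390e-01 -1.3867e+00  3.8270e-01  3.3940e-01  3.3168e+00  8.0000e-04
  2.0000e-04  1.3000e-03  1.8400e-02]
g1+2 15 bottom 97.6+-22.2 cost 4.9 [ 3.2840e-01 -1.4380e+00  4.1280e-01  3.5040e-01  3.2782e+00  3.0000e-04
  2.0000e-04  6.0000e-04  5.2500e-02]
g3+4 21 bottom 100.8+-14.4 cost 12.5 [ 3.1510e-01 -1.3832e+00  3.9500e-01  3.3450e-01  3.3055e+00 -4.0000e-04
 -0.0000e+00  3.0000e-04 -1.1100e-02]
g3 11 bottom 128.0+-46.3 cost 7.1 [ 3.1540e-01 -9.0710e-01  4.1160e-01  3.2680e-01  3.2957e+00  9.2000e-03
 -1.0000e-04  2.0000e-04 -6.1000e-03]
g4 10 bottom 94.2+-16.8 cost 4.8 [ 3.1270e-01 -1.4973e+00  4.0730e-01  3.4000e-01  3.2671e+00 -4.0000e-04
  1.0000e-04 -1.0000e-04 -1.0000e-04]
|ti|<20 17 bottom 99.1+-14.2 cost 8.6 [ 3.0930e-01 -1.4114e+00  4.1240e-01  3.5180e-01  3.2800e+00 -5.2000e-03
 -1.0000e-04  1.0000e-04 -5.4000e-03]
```

Request:
servo_tool(
  targets=[
    {"xyz":[0.41,0,0.01],"angular":[0,-3,0],"claw":1.5},
    {"xyz":[0.41,0,0.01],"angular":[0,-3,0],"claw":1.5},
    {"xyz":[0.41,0,0.01],"angular":[0,-3,0],"claw":1.5},
    {"xyz":[0.41,0,0.01],"angular":[0,-3,0],"claw":1.5},
    {"xyz":[0.41,0,0.01],"angular":[0,-3,0],"claw":1.5},
    {"xyz":[0.41,0,0.01],"angular":[0,-3,0],"claw":1.5},
    {"xyz":[0,0,0],"angular":[0,0,0],"claw":3},
    {"xyz":[0,0,0],"angular":[0,0,0],"claw":3},
    {"xyz":[0,0,0],"angular":[0,0,0],"claw":1.5},
    {"xyz":[0,0,0],"angular":[0,0,0],"claw":1.5},
    {"xyz":[0,0,0],"angular":[0,0,0],"claw":1.5},
  ],
  force=18,
)

```text
t: 30.95
eef_pos: [0.5402, -0.238, 0.1954]
ee_rot: [-3.139, -0.027, -2.789]
force: [-2.1, -0.1, 6.7]
width: 0.0219
gripper_force: 18.0
```

```bash
r.sh 0
```

```text
t30.95 r=80.4 al=0.7 tilt=1.5 dy=0.5mm | Ft=-2.11 Fr=6.67 Fy=0.60 MY=0.803 Mother=0.40,-0.02 w=21.9 g=18.0 yaxis err [-0.004 -0.002]
```

Request:
servo_tool(
  targets=[
    {"xyz":[-0.2,0,0],"angular":[0,1.5,0],"claw":1.5},
    {"xyz":[-0.2,0,0],"angular":[0,1.5,0],"claw":1.5},
    {"xyz":[-0.2,0,0.01],"angular":[0,1.5,0],"claw":1.5},
    {"xyz":[-0.21,0,0],"angular":[0,1.5,0],"claw":1.5},
    {"xyz":[-0.2,0,0],"angular":[0,1.5,0],"claw":1.5},
  ],
)

```text
t: 31.45
eef_pos: [0.5498, -0.2344, 0.1947]
ee_rot: [-3.139, -0.16, -2.79]
force: [-3.0, 0.5, 7.6]
width: 0.0217
gripper_force: 18.0
```

```bash
r.sh 1
```

```text
t31.45 r=80.4 al=8.1 tilt=9.2 dy=0.5mm | Ft=-3.65 Fr=7.21 Fy=1.48 MY=0.791 Mother=0.63,-0.13 w=21.7 g=18.0 yaxis err [-0.004 -0.003]
```

Request:
servo_tool(
  targets=[
    {"xyz":[-0.21,0,0.01],"angular":[0,1.5,0],"claw":1.5},
  ],
)

```text
t: 31.55
eef_pos: [0.5518, -0.2337, 0.1943]
ee_rot: [-3.139, -0.186, -2.789]
force: [-3.2, 0.5, 9.2]
width: 0.022
gripper_force: 18.0
```

```bash
r.sh 1
```

```text
t31.55 r=80.5 al=9.6 tilt=10.7 dy=0.5mm | Ft=-4.29 Fr=8.59 Fy=1.52 MY=0.904 Mother=0.79,-0.18 w=22.0 g=18.0 yaxis err [-0.004 -0.003]
```

Request:
servo_tool(
  targets=[
    {"xyz":[0.2,0,0],"angular":[0,-1.5,0],"claw":1.5},
    {"xyz":[0.2,0,0],"angular":[0,-1.5,0],"claw":1.5},
    {"xyz":[0.2,0,0.01],"angular":[0,-1.5,0],"claw":1.5},
    {"xyz":[0.21,0,0],"angular":[0,-1.5,0],"claw":1.5},
    {"xyz":[0.2,0,0],"angular":[0,-1.5,0],"claw":1.5},
    {"xyz":[0.21,0,0.01],"angular":[0,-1.5,0],"claw":1.5},
    {"xyz":[0.2,0,0],"angular":[0,-1.5,0],"claw":1.5},
  ],
)

```text
t: 32.25
eef_pos: [0.5399, -0.2381, 0.1951]
ee_rot: [-3.139, 0.004, -2.789]
force: [5.6, 2.6, 0.6]
width: 0.0221
gripper_force: 18.0
```

```bash
r.sh -1
```

```text
t32.25 r=80.1 al=0.5 tilt=-0.3 dy=0.4mm | Ft=6.19 Fr=0.64 Fy=0.56 MY=-2.198 Mother=0.41,0.03 w=22.1 g=18.0 yaxis err [-0.003 -0.003]
```

Request:
servo_tool(
  targets=[
    {"xyz":[0.21,0,0],"angular":[0,-1.5,0],"claw":1.5},
  ],
)

```text
t: 32.35
eef_pos: [0.5379, -0.2389, 0.1951]
ee_rot: [-3.139, 0.03, -2.789]
force: [6.8, 3.6, 0.5]
width: 0.0219
gripper_force: 18.0
```

```bash
r.sh -1
```

```text
t32.35 r=80.1 al=-1.0 tilt=-1.7 dy=0.4mm | Ft=7.58 Fr=0.39 Fy=1.03 MY=-2.272 Mother=0.36,0.03 w=21.9 g=18.0 yaxis err [-0.003 -0.003]
```

Request:
servo_tool(
  targets=[
    {"xyz":[0.2,0,0.01],"angular":[0,-1.5,0],"claw":1.5},
  ],
)

```text
t: 32.45
eef_pos: [0.536, -0.2395, 0.195]
ee_rot: [-3.139, 0.057, -2.789]
force: [5.4, 3.1, 1.7]
width: 0.0218
gripper_force: 18.0
```

```bash
r.sh -1
```

```text
t32.45 r=80.1 al=-2.5 tilt=-3.2 dy=0.5mm | Ft=6.21 Fr=1.39 Fy=1.10 MY=-1.999 Mother=0.55,0.10 w=21.8 g=18.0 yaxis err [-0.003 -0.003]
```

Request:
servo_tool(
  targets=[
    {"xyz":[0.21,0,0],"angular":[0,-1.5,0],"claw":1.5},
  ],
)

```text
t: 32.55
eef_pos: [0.534, -0.2403, 0.1949]
ee_rot: [-3.139, 0.083, -2.789]
force: [6.0, 3.1, 0.9]
width: 0.022
gripper_force: 18.0
```

```bash
r.sh -1
```

```text
t32.55 r=80.1 al=-4.0 tilt=-4.7 dy=0.4mm | Ft=6.73 Fr=0.42 Fy=0.87 MY=-2.055 Mother=0.48,0.04 w=22.0 g=18.0 yaxis err [-0.003 -0.003]
```

Request:
servo_tool(
  targets=[
    {"xyz":[-0.2,0,0],"angular":[0,1.5,0],"claw":1.5},
    {"xyz":[-0.2,0,0],"angular":[0,1.5,0],"claw":1.5},
    {"xyz":[-0.2,0,0.01],"angular":[0,1.5,0],"claw":1.5},
    {"xyz":[-0.21,0,0],"angular":[0,1.5,0],"claw":1.5},
    {"xyz":[-0.2,0,0],"angular":[0,1.5,0],"claw":1.5},
    {"xyz":[-0.21,0,0],"angular":[0,1.5,0],"claw":1.5},
    {"xyz":[-0.2,0,0],"angular":[0,1.5,0],"claw":1.5},
  ],
)

```text
t: 33.25
eef_pos: [0.5453, -0.2361, 0.1949]
ee_rot: [-3.139, -0.11, -2.79]
force: [-2.9, -0.2, 7.9]
width: 0.022
gripper_force: 18.0
```

```bash
r.sh 1
```

```text
t33.25 r=80.2 al=4.7 tilt=6.3 dy=0.5mm | Ft=-3.40 Fr=7.65 Fy=0.77 MY=0.992 Mother=0.49,-0.10 w=22.0 g=18.0 yaxis err [-0.003 -0.002]
```

Request:
servo_tool(
  targets=[
    {"xyz":[-0.21,0,0.01],"angular":[0,1.5,0],"claw":1.5},
  ],
)

```text
t: 33.35
eef_pos: [0.5473, -0.2354, 0.1947]
ee_rot: [-3.139, -0.136, -2.79]
force: [-3.1, 0.9, 9.3]
width: 0.0222
gripper_force: 18.0
```

```bash
r.sh 1
```

```text
t33.35 r=80.2 al=6.2 tilt=7.8 dy=0.5mm | Ft=-3.62 Fr=9.00 Fy=1.95 MY=1.096 Mother=0.69,-0.17 w=22.2 g=18.0 yaxis err [-0.003 -0.003]
```

Request:
servo_tool(
  targets=[
    {"xyz":[-0.21,0,0.01],"angular":[0,1.5,0],"claw":1.5},
  ],
)

```text
t: 33.45
eef_pos: [0.5493, -0.2347, 0.1945]
ee_rot: [-3.139, -0.163, -2.79]
force: [-4.2, 0.2, 10.3]
width: 0.022
gripper_force: 18.0
```

```bash
r.sh 1
```

```text
t33.45 r=80.2 al=7.7 tilt=9.3 dy=0.5mm | Ft=-5.21 Fr=9.65 Fy=1.59 MY=1.092 Mother=0.79,-0.19 w=22.0 g=18.0 yaxis err [-0.003 -0.003]
```

Clean probe: half-difference 0.42 N m, as stated for friction. Gravity is about +0.11 to +0.17 at this angle, so the bottom is roughly 20–33° further on (+). Turning 28° on, regripping in the same arm posture and probing again.

Request:
servo_tool(
  targets=[
    {"xyz":[-0.42,0,0.0],"angular":[0,3,0],"claw":1.5},
    {"xyz":[-0.56,0,0.01],"angular":[0,4,0],"claw":1.5},
    {"xyz":[-0.56,0,0.01],"angular":[0,4,0],"claw":1.5},
    {"xyz":[-0.56,0,0.01],"angular":[0,4,0],"claw":1.5},
    {"xyz":[-0.56,0,0.02],"angular":[0,4,0],"claw":1.5},
    {"xyz":[-0.42,0,0.01],"angular":[0,3,0],"claw":1.5},
    {"xyz":[0,0,0],"angular":[0,0,0],"claw":1.5},
  ],
)

```text
t: 34.15
eef_pos: [0.5775, -0.2243, 0.1837]
ee_rot: [-3.137, -0.551, -2.79]
force: [-0.6, 1.3, 8.8]
width: 0.0215
gripper_force: 18.0
```

```bash
r.sh 0
```

```text
t34.15 r=79.9 al=30.7 tilt=31.5 dy=0.6mm | Ft=-4.64 Fr=7.51 Fy=1.42 MY=0.184 Mother=0.30,-0.14 w=21.5 g=18.0 yaxis err [-0.005 -0.004]
```

Request:
servo_tool(
  targets=[
    {"xyz":[0,0,0],"angular":[0,0,0],"claw":3.5},
    {"xyz":[0,0,0],"angular":[0,0,0],"claw":3.5},
    {"xyz":[0.84,0,0.04],"angular":[0,-6,0],"claw":3.5},
    {"xyz":[0.84,0,0.04],"angular":[0,-6,0],"claw":3.5},
    {"xyz":[0.84,0,0.04],"angular":[0,-6,0],"claw":3.5},
    {"xyz":[0.84,0,0.04],"angular":[0,-6,0],"claw":3.5},
    {"xyz":[0.7,0,0.03],"angular":[0,-5,0],"claw":3.5},
    {"xyz":[0,0,0],"angular":[0,0,0],"claw":3.5},
  ],
)

```text
t: 34.95
eef_pos: [0.5383, -0.2384, 0.1967]
ee_rot: [-3.139, -0.031, -2.792]
force: [-0.5, 0.4, -0.3]
width: 0.0352
gripper_force: 0.0
```

```bash
r.sh 0
```

```text
t34.95 r=81.7 al=-0.6 tilt=1.8 dy=0.7mm | Ft=-0.37 Fr=-0.27 Fy=0.53 MY=-0.115 Mother=-0.07,0.00 w=35.2 g=0.0 yaxis err [-0.001 -0.002]
```

Request:
servo_tool(
  targets=[
    {"xyz":[-0.3,0,0.12],"angular":[0,0,0],"claw":3},
    {"xyz":[0,0,0],"angular":[0,0,0],"claw":1.5},
    {"xyz":[0,0,0],"angular":[0,0,0],"claw":1.5},
    {"xyz":[0,0,0],"angular":[0,0,0],"claw":1.5},
  ],
)

```text
t: 35.35
eef_pos: [0.544, -0.2366, 0.193]
ee_rot: [-3.14, -0.036, -2.789]
force: [1.0, -3.0, -1.6]
width: 0.022
gripper_force: 18.0
```

```bash
r.sh 0
```

```text
t35.35 r=78.2 al=3.7 tilt=2.1 dy=0.5mm | Ft=0.06 Fr=-1.64 Fy=-3.20 MY=-0.378 Mother=-0.83,-0.02 w=22.0 g=18.0 yaxis err [-0.004 -0.002]
```

Request:
servo_tool(
  targets=[
    {"xyz":[-0.2,0,0],"angular":[0,1.5,0],"claw":1.5},
    {"xyz":[-0.2,0,0],"angular":[0,1.5,0],"claw":1.5},
    {"xyz":[-0.2,0,0.01],"angular":[0,1.5,0],"claw":1.5},
    {"xyz":[-0.21,0,0],"angular":[0,1.5,0],"claw":1.5},
    {"xyz":[-0.2,0,0],"angular":[0,1.5,0],"claw":1.5},
  ],
)

```text
t: 35.85
eef_pos: [0.5519, -0.2337, 0.1922]
ee_rot: [-3.14, -0.171, -2.79]
force: [-2.7, -5.1, -2.2]
width: 0.0219
gripper_force: 18.0
```

```bash
r.sh 1
```

```text
t35.85 r=78.3 al=9.9 tilt=9.8 dy=0.5mm | Ft=-3.89 Fr=-2.89 Fy=-3.89 MY=0.625 Mother=-1.10,0.23 w=21.9 g=18.0 yaxis err [-0.003 -0.001]
```

Request:
servo_tool(
  targets=[
    {"xyz":[-0.21,0,0.01],"angular":[0,1.5,0],"claw":1.5},
  ],
)

```text
t: 35.95
eef_pos: [0.5538, -0.233, 0.1918]
ee_rot: [-3.14, -0.197, -2.79]
force: [-3.8, -4.5, -0.7]
width: 0.0218
gripper_force: 18.0
```

```bash
r.sh 1
```

```text
t35.95 r=78.3 al=11.4 tilt=11.3 dy=0.5mm | Ft=-4.86 Fr=-1.68 Fy=-2.91 MY=0.690 Mother=-0.98,0.18 w=21.8 g=18.0 yaxis err [-0.003 -0.001]
```

Request:
servo_tool(
  targets=[
    {"xyz":[0.2,0,0],"angular":[0,-1.5,0],"claw":1.5},
    {"xyz":[0.2,0,0],"angular":[0,-1.5,0],"claw":1.5},
    {"xyz":[0.2,0,0.01],"angular":[0,-1.5,0],"claw":1.5},
    {"xyz":[0.21,0,0],"angular":[0,-1.5,0],"claw":1.5},
    {"xyz":[0.2,0,0],"angular":[0,-1.5,0],"claw":1.5},
    {"xyz":[0.21,0,0.01],"angular":[0,-1.5,0],"claw":1.5},
    {"xyz":[0.2,0,0],"angular":[0,-1.5,0],"claw":1.5},
  ],
)

```text
t: 36.65
eef_pos: [0.5418, -0.2374, 0.1931]
ee_rot: [-3.139, -0.004, -2.79]
force: [5.7, -4.6, -10.0]
width: 0.0218
gripper_force: 18.0
```

```bash
r.sh -1
```

```text
t36.65 r=78.2 al=2.0 tilt=0.2 dy=0.5mm | Ft=4.08 Fr=-9.83 Fy=-6.27 MY=-1.470 Mother=-1.91,0.04 w=21.8 g=18.0 yaxis err [-0.002 -0.002]
```

Request:
servo_tool(
  targets=[
    {"xyz":[0.21,0,0],"angular":[0,-1.5,0],"claw":1.5},
  ],
)

```text
t: 36.75
eef_pos: [0.5398, -0.2381, 0.1932]
ee_rot: [-3.139, 0.022, -2.79]
force: [6.3, -4.4, -11.0]
width: 0.0217
gripper_force: 18.0
```

```bash
r.sh -1
```

```text
t36.75 r=78.2 al=0.5 tilt=-1.3 dy=0.5mm | Ft=4.47 Fr=-10.99 Fy=-6.29 MY=-1.482 Mother=-1.90,0.01 w=21.7 g=18.0 yaxis err [-0.002 -0.002]
```

Request:
servo_tool(
  targets=[
    {"xyz":[0.2,0,0.01],"angular":[0,-1.5,0],"claw":1.5},
  ],
)

```text
t: 36.85
eef_pos: [0.538, -0.2388, 0.1932]
ee_rot: [-3.139, 0.048, -2.79]
force: [5.8, -4.8, -8.8]
width: 0.022
gripper_force: 18.0
```

```bash
r.sh -1
```

```text
t36.85 r=78.2 al=-1.0 tilt=-2.8 dy=0.5mm | Ft=3.67 Fr=-8.90 Fy=-6.49 MY=-1.198 Mother=-1.77,0.00 w=22.0 g=18.0 yaxis err [-0.002 -0.002]
```

Request:
servo_tool(
  targets=[
    {"xyz":[0.21,0,0],"angular":[0,-1.5,0],"claw":1.5},
  ],
)

```text
t: 36.95
eef_pos: [0.536, -0.2395, 0.1931]
ee_rot: [-3.139, 0.074, -2.79]
force: [6.6, -4.1, -10.5]
width: 0.022
gripper_force: 18.0
```

```bash
r.sh -1
```

```text
t36.95 r=78.1 al=-2.5 tilt=-4.3 dy=0.4mm | Ft=4.28 Fr=-10.74 Fy=-6.14 MY=-1.167 Mother=-1.77,-0.09 w=22.0 g=18.0 yaxis err [-0.002 -0.002]
```

Request:
servo_tool(
  targets=[
    {"xyz":[-0.2,0,0],"angular":[0,1.5,0],"claw":1.5},
    {"xyz":[-0.2,0,0],"angular":[0,1.5,0],"claw":1.5},
    {"xyz":[-0.2,0,0.01],"angular":[0,1.5,0],"claw":1.5},
    {"xyz":[-0.21,0,0],"angular":[0,1.5,0],"claw":1.5},
    {"xyz":[-0.2,0,0],"angular":[0,1.5,0],"claw":1.5},
    {"xyz":[-0.21,0,0],"angular":[0,1.5,0],"claw":1.5},
    {"xyz":[-0.2,0,0],"angular":[0,1.5,0],"claw":1.5},
  ],
)

```text
t: 37.65
eef_pos: [0.5472, -0.2354, 0.193]
ee_rot: [-3.14, -0.115, -2.791]
force: [-3.7, -6.7, -4.7]
width: 0.0216
gripper_force: 18.0
```

```bash
r.sh 1
```

```text
t37.65 r=78.5 al=6.2 tilt=6.6 dy=0.5mm | Ft=-5.24 Fr=-5.26 Fy=-5.01 MY=0.878 Mother=-1.73,0.13 w=21.6 g=18.0 yaxis err [-0.002 -0.001]
```

Request:
servo_tool(
  targets=[
    {"xyz":[-0.21,0,0.01],"angular":[0,1.5,0],"claw":1.5},
  ],
)

```text
t: 37.75
eef_pos: [0.5491, -0.2347, 0.1928]
ee_rot: [-3.14, -0.141, -2.791]
force: [-2.5, -5.3, -2.5]
width: 0.0219
gripper_force: 18.0
```

```bash
r.sh 1
```

```text
t37.75 r=78.5 al=7.7 tilt=8.1 dy=0.5mm | Ft=-3.78 Fr=-3.07 Fy=-4.09 MY=0.973 Mother=-1.56,0.23 w=21.9 g=18.0 yaxis err [-0.002 -0.001]
```

Request:
servo_tool(
  targets=[
    {"xyz":[-0.21,0,0.01],"angular":[0,1.5,0],"claw":1.5},
  ],
)

```text
t: 37.85
eef_pos: [0.5511, -0.234, 0.1924]
ee_rot: [-3.14, -0.168, -2.791]
force: [-4.1, -6.5, -1.6]
width: 0.0216
gripper_force: 18.0
```

```bash
r.sh 1
```

```text
t37.85 r=78.5 al=9.3 tilt=9.6 dy=0.5mm | Ft=-5.77 Fr=-2.57 Fy=-4.73 MY=0.952 Mother=-1.41,0.26 w=21.6 g=18.0 yaxis err [-0.002 -0.001]
```

```bash
sed -i 's/(99,109.2)/(34.3,109.2),(99,138.9)/' fit.py; sed -i 's/(("all".*//; s/^for sel,n in.*/for sel,n in((t>0,"all"),(t>30.5,"g5+6"),(t>20.5,"g3-6"),((t<24.5)|(t>30.5),"no g4")):/' fit.py; python3 fit.py
sed -i "s/for n,sel in.*/for n,sel in(('all',t>0),('g5+6',t>30.5),('nog4',(t<24.5)|(t>30.5))):/" fit2.py; python3 fit2.py
```

```text
all 0 A 0.301 bottom at th=137.5 +-4.6 f 0.442 L 0.345 cost 36.6 n 54
all 0.5 A 0.297 bottom at th=119.6 +-4.8 f 0.311 L 0.297 cost 17.9 n 54
all 1 A 0.339 bottom at th=108.0 +-4.5 f 0.329 L 0.329 cost 40.2 n 54
g5+6 0 A 0.308 bottom at th=135.8 +-7.0 f 0.380 L 0.345 cost 2.3 n 18
g5+6 0.5 A 0.318 bottom at th=126.5 +-6.7 f 0.378 L 0.336 cost 7.4 n 18
g5+6 1 A 0.326 bottom at th=118.2 +-6.6 f 0.353 L 0.328 cost 20.1 n 18
g3-6 0 A 0.292 bottom at th=137.2 +-5.0 f 0.421 L 0.345 cost 23.0 n 39
g3-6 0.5 A 0.306 bottom at th=120.4 +-4.8 f 0.305 L 0.295 cost 16.7 n 39
g3-6 1 A 0.331 bottom at th=108.2 +-5.0 f 0.302 L 0.320 cost 33.4 n 39
no g4 0 A 0.310 bottom at th=137.4 +-5.2 f 0.448 L 0.345 cost 21.2 n 44
no g4 0.5 A 0.309 bottom at th=123.6 +-5.3 f 0.348 L 0.307 cost 12.8 n 44
no g4 1 A 0.343 bottom at th=112.9 +-5.0 f 0.353 L 0.331 cost 34.5 n 44
all 54 bottom 106.6+-10.1 cost 34.7 [ 3.3000e-01 -1.2812e+00  3.3130e-01  3.2940e-01  3.3700e+00  4.6000e-03
  0.0000e+00  1.4000e-03  2.9000e-02]
g5+6 18 bottom 117.7+-13.0 cost 14.6 [ 3.1370e-01 -1.0880e+00  4.1050e-01  3.3260e-01  3.2676e+00  1.5300e-02
 -2.0000e-04  1.0000e-04 -1.5000e-03]
nog4 44 bottom 109.7+-10.8 cost 29.3 [ 3.3730e-01 -1.2275e+00  3.6670e-01  3.3480e-01  3.3697e+00  5.5000e-03
 -0.0000e+00  1.3000e-03  4.3700e-02]
```

The light-grip probes put the bottom about 130–137 on my wheel-angle scale. A constant sensor bias could still shift that, so I'll cancel it with one probe half a turn away, in the same arm posture (time allows).

Request:
servo_tool(
  targets=[
    {"xyz":[-0.4,0,0.01],"angular":[0,3,0],"claw":1.5},
    {"xyz":[-0.68,0,0.03],"angular":[0,5,0],"claw":1.5},
    {"xyz":[-0.68,0,0.03],"angular":[0,5,0],"claw":1.5},
    {"xyz":[-0.68,0,0.03],"angular":[0,5,0],"claw":1.5},
    {"xyz":[-0.68,0,0.03],"angular":[0,5,0],"claw":1.5},
    {"xyz":[-0.68,0,0.03],"angular":[0,5,0],"claw":1.5},
    {"xyz":[-0.68,0,0.03],"angular":[0,5,0],"claw":1.5},
    {"xyz":[-0.68,0,0.03],"angular":[0,5,0],"claw":1.5},
    {"xyz":[0,0,0],"angular":[0,0,0],"claw":1.5},
  ],
  force=40,
)

```text
t: 38.75
eef_pos: [0.5941, -0.2181, 0.1669]
ee_rot: [-3.14, -0.839, -2.79]
force: [-4.7, -5.5, 2.6]
width: 0.0216
gripper_force: 40.0
```

```bash
r.sh 0
```

```text
t38.75 r=78.2 al=48.5 tilt=48.0 dy=0.7mm | Ft=-6.17 Fr=-2.98 Fy=-3.59 MY=0.204 Mother=-0.73,0.78 w=21.6 g=40.0 yaxis err [-0.004 -0.001]
```

Request:
servo_tool(
  targets=[
    {"xyz":[0,0,0],"angular":[0,0,0],"claw":4},
    {"xyz":[0,0,0],"angular":[0,0,0],"claw":4},
    {"xyz":[0.82,0,0.04],"angular":[0,-6,0],"claw":4},
    {"xyz":[0.82,0,0.04],"angular":[0,-6,0],"claw":4},
    {"xyz":[0.82,0,0.04],"angular":[0,-6,0],"claw":4},
    {"xyz":[0.82,0,0.04],"angular":[0,-6,0],"claw":4},
    {"xyz":[0.82,0,0.04],"angular":[0,-6,0],"claw":4},
    {"xyz":[0.82,0,0.04],"angular":[0,-6,0],"claw":4},
    {"xyz":[0.82,0,0.04],"angular":[0,-6,0],"claw":4},
    {"xyz":[0.82,0,0.04],"angular":[0,-6,0],"claw":4},
    {"xyz":[0.82,0,0.04],"angular":[0,-6,0],"claw":4},
    {"xyz":[0.82,0,0.04],"angular":[0,-6,0],"claw":4},
    {"xyz":[0.82,0,0.04],"angular":[0,-6,0],"claw":4},
    {"xyz":[0.82,0,0.04],"angular":[0,-6,0],"claw":4},
    {"xyz":[0.82,0,0.04],"angular":[0,-6,0],"claw":4},
    {"xyz":[0.82,0,0.04],"angular":[0,-6,0],"claw":4},
    {"xyz":[0.82,0,0.04],"angular":[0,-6,0],"claw":4},
    {"xyz":[0.82,0,0.04],"angular":[0,-6,0],"claw":4},
    {"xyz":[0,0,0],"angular":[0,0,0],"claw":3},
  ],
)

```text
t: 40.65
eef_pos: [0.4826, -0.2602, 0.167]
ee_rot: [3.141, 0.836, -2.797]
force: [-0.4, -0.6, -0.9]
width: 0.0361
gripper_force: 0.0
```

```bash
r.sh 0
```

```text
t40.65 r=80.0 al=-49.4 tilt=-47.9 dy=-0.7mm | Ft=-1.07 Fr=-0.11 Fy=-0.39 MY=2.712 Mother=-0.00,-0.04 w=36.1 g=0.0 yaxis err [0.004 0.   ]
```

Request:
servo_tool(
  targets=[
    {"xyz":[0,0.1,0.05],"angular":[0,0,0],"claw":1.5},
    {"xyz":[0,0,0],"angular":[0,0,0],"claw":1.5},
    {"xyz":[0,0,0],"angular":[0,0,0],"claw":1.5},
    {"xyz":[0,0,0],"angular":[0,0,0],"claw":1.5},
  ],
)

```text
t: 41.05
eef_pos: [0.4858, -0.2579, 0.1684]
ee_rot: [-3.134, 0.83, -2.782]
force: [-8.2, -10.2, 1.1]
width: 0.0214
gripper_force: 40.0
```

```bash
r.sh 0
```

```text
t41.05 r=78.1 al=-46.8 tilt=-47.6 dy=0.4mm | Ft=-6.90 Fr=8.90 Fy=-6.73 MY=4.606 Mother=-1.28,-1.99 w=21.4 g=40.0 yaxis err [-0.004 -0.005]
```

Request:
servo_tool(
  targets=[
    {"xyz":[-0.4,0,0.01],"angular":[0,3,0],"claw":1.5},
    {"xyz":[-0.69,0,0.03],"angular":[0,5,0],"claw":1.5},
    {"xyz":[-0.69,0,0.03],"angular":[0,5,0],"claw":1.5},
    {"xyz":[-0.69,0,0.03],"angular":[0,5,0],"claw":1.5},
    {"xyz":[-0.69,0,0.03],"angular":[0,5,0],"claw":1.5},
    {"xyz":[-0.69,0,0.03],"angular":[0,5,0],"claw":1.5},
    {"xyz":[-0.69,0,0.03],"angular":[0,5,0],"claw":1.5},
    {"xyz":[-0.69,0,0.03],"angular":[0,5,0],"claw":1.5},
    {"xyz":[-0.69,0,0.03],"angular":[0,5,0],"claw":1.5},
    {"xyz":[-0.69,0,0.03],"angular":[0,5,0],"claw":1.5},
  ],
)

```text
t: 42.05
eef_pos: [0.5409, -0.2375, 0.1932]
ee_rot: [-3.135, -0.012, -2.787]
force: [1.5, -28.9, -24.8]
width: 0.0216
gripper_force: 40.0
```

```bash
r.sh 0
```

```text
t42.05 r=78.2 al=1.3 tilt=0.7 dy=0.7mm | Ft=-7.89 Fr=-24.99 Fy=-27.72 MY=2.549 Mother=-9.20,0.11 w=21.6 g=40.0 yaxis err [-0.006 -0.006]
```

Request:
servo_tool(
  targets=[
    {"xyz":[-0.69,0,0.03],"angular":[0,5,0],"claw":1.5},
    {"xyz":[-0.69,0,0.03],"angular":[0,5,0],"claw":1.5},
    {"xyz":[-0.69,0,0.03],"angular":[0,5,0],"claw":1.5},
    {"xyz":[-0.69,0,0.03],"angular":[0,5,0],"claw":1.5},
    {"xyz":[-0.69,0,0.03],"angular":[0,5,0],"claw":1.5},
    {"xyz":[-0.69,0,0.03],"angular":[0,5,0],"claw":1.5},
    {"xyz":[-0.69,0,0.03],"angular":[0,5,0],"claw":1.5},
    {"xyz":[-0.69,0,0.03],"angular":[0,5,0],"claw":1.5},
    {"xyz":[-0.69,0,0.03],"angular":[0,5,0],"claw":1.5},
    {"xyz":[-0.4,0,0.01],"angular":[0,3,0],"claw":1.5},
    {"xyz":[0,0,0],"angular":[0,0,0],"claw":1.5},
  ],
)

```text
t: 43.15
eef_pos: [0.5956, -0.2174, 0.1653]
ee_rot: [-3.132, -0.853, -2.793]
force: [-8.5, -29.8, -12.3]
width: 0.0216
gripper_force: 40.0
```

```bash
r.sh 0
```

```text
t43.15 r=78.3 al=50.1 tilt=48.9 dy=0.9mm | Ft=-2.24 Fr=-21.82 Fy=-25.05 MY=-0.974 Mother=-5.22,6.35 w=21.6 g=40.0 yaxis err [-0.007 -0.007]
```

Request:
servo_tool(
  targets=[
    {"xyz":[0,0,0],"angular":[0,0,0],"claw":4},
    {"xyz":[0,0,0],"angular":[0,0,0],"claw":4},
    {"xyz":[0.82,0,0.04],"angular":[0,-6,0],"claw":4},
    {"xyz":[0.82,0,0.04],"angular":[0,-6,0],"claw":4},
    {"xyz":[0.82,0,0.04],"angular":[0,-6,0],"claw":4},
    {"xyz":[0.82,0,0.04],"angular":[0,-6,0],"claw":4},
    {"xyz":[0.82,0,0.04],"angular":[0,-6,0],"claw":4},
    {"xyz":[0.82,0,0.04],"angular":[0,-6,0],"claw":4},
    {"xyz":[0.82,0,0.04],"angular":[0,-6,0],"claw":4},
    {"xyz":[0.82,0,0.04],"angular":[0,-6,0],"claw":4},
    {"xyz":[0.82,0,0.04],"angular":[0,-6,0],"claw":4},
    {"xyz":[0.82,0,0.04],"angular":[0,-6,0],"claw":4},
    {"xyz":[0.82,0,0.04],"angular":[0,-6,0],"claw":4},
    {"xyz":[0.82,0,0.04],"angular":[0,-6,0],"claw":4},
    {"xyz":[0,0,0],"angular":[0,0,0],"claw":1.5},
    {"xyz":[0,0,0],"angular":[0,0,0],"claw":1.5},
    {"xyz":[0,0,0],"angular":[0,0,0],"claw":1.5},
    {"xyz":[0,0,0],"angular":[0,0,0],"claw":1.5},
  ],
)

```text
t: 44.95
eef_pos: [0.513, -0.2479, 0.1886]
ee_rot: [-3.137, 0.415, -2.785]
force: [-2.4, -8.2, 4.7]
width: 0.0215
gripper_force: 40.0
```

```bash
r.sh 0
```

```text
t44.95 r=78.7 al=-20.8 tilt=-23.8 dy=0.5mm | Ft=-3.08 Fr=6.15 Fy=-6.90 MY=2.348 Mother=-1.78,-1.00 w=21.5 g=40.0 yaxis err [-0.006 -0.004]
```

Request:
servo_tool(
  targets=[
    {"xyz":[-0.4,0,0.01],"angular":[0,3,0],"claw":1.5},
    {"xyz":[-0.69,0,0.03],"angular":[0,5,0],"claw":1.5},
    {"xyz":[-0.69,0,0.03],"angular":[0,5,0],"claw":1.5},
    {"xyz":[-0.69,0,0.03],"angular":[0,5,0],"claw":1.5},
    {"xyz":[-0.69,0,0.03],"angular":[0,5,0],"claw":1.5},
    {"xyz":[-0.28,0,0.01],"angular":[0,2,0],"claw":1.5},
    {"xyz":[0,0,0],"angular":[0,0,0],"claw":1.5},
  ],
)

```text
t: 45.65
eef_pos: [0.5452, -0.236, 0.1936]
ee_rot: [-3.137, -0.026, -2.786]
force: [3.5, -13.0, -3.2]
width: 0.0217
gripper_force: 40.0
```

```bash
r.sh 0
```

```text
t45.65 r=78.8 al=4.7 tilt=1.5 dy=0.6mm | Ft=-0.86 Fr=-3.25 Fy=-13.38 MY=0.819 Mother=-4.32,-0.02 w=21.7 g=40.0 yaxis err [-0.007 -0.005]
```

Request:
servo_tool(
  targets=[
    {"xyz":[0,0,0],"angular":[0,0,0],"claw":3},
    {"xyz":[0,0,0],"angular":[0,0,0],"claw":3},
    {"xyz":[0,0,0],"angular":[0,0,0],"claw":1.5},
    {"xyz":[0,0,0],"angular":[0,0,0],"claw":1.5},
    {"xyz":[0,0,0],"angular":[0,0,0],"claw":1.5},
  ],
  force=18,
)

```text
t: 46.15
eef_pos: [0.5439, -0.2365, 0.1935]
ee_rot: [-3.138, -0.021, -2.788]
force: [5.8, -11.0, -8.2]
width: 0.0219
gripper_force: 18.0
```

```bash
r.sh 0
```

```text
t46.15 r=78.7 al=3.7 tilt=1.2 dy=0.6mm | Ft=2.25 Fr=-8.09 Fy=-12.35 MY=-0.886 Mother=-4.06,0.07 w=21.9 g=18.0 yaxis err [-0.004 -0.003]
```

Request:
servo_tool(
  targets=[
    {"xyz":[-0.2,-0.05,0.02],"angular":[0,1.5,0],"claw":1.5},
    {"xyz":[-0.2,-0.05,0.02],"angular":[0,1.5,0],"claw":1.5},
    {"xyz":[-0.2,0,0.02],"angular":[0,1.5,0],"claw":1.5},
    {"xyz":[-0.21,0,0],"angular":[0,1.5,0],"claw":1.5},
    {"xyz":[-0.2,0,0],"angular":[0,1.5,0],"claw":1.5},
  ],
)

```text
t: 46.65
eef_pos: [0.5523, -0.2335, 0.1925]
ee_rot: [-3.14, -0.155, -2.789]
force: [-1.0, -7.2, -1.2]
width: 0.0221
gripper_force: 18.0
```

```bash
r.sh 1
```

```text
t46.65 r=78.8 al=10.2 tilt=8.9 dy=0.5mm | Ft=-3.16 Fr=-1.83 Fy=-6.37 MY=0.255 Mother=-2.18,0.28 w=22.1 g=18.0 yaxis err [-0.004 -0.001]
```

Request:
servo_tool(
  targets=[
    {"xyz":[-0.21,0,0.01],"angular":[0,1.5,0],"claw":1.5},
  ],
)

```text
t: 46.75
eef_pos: [0.5542, -0.2328, 0.1921]
ee_rot: [-3.14, -0.181, -2.789]
force: [-0.7, -7.8, -0.7]
width: 0.0216
gripper_force: 18.0
```

```bash
r.sh 1
```

```text
t46.75 r=78.8 al=11.7 tilt=10.4 dy=0.5mm | Ft=-3.15 Fr=-1.32 Fy=-7.06 MY=0.283 Mother=-2.11,0.30 w=21.6 g=18.0 yaxis err [-0.004 -0.002]
```

Request:
servo_tool(
  targets=[
    {"xyz":[0.2,0,0],"angular":[0,-1.5,0],"claw":1.5},
    {"xyz":[0.2,0,0],"angular":[0,-1.5,0],"claw":1.5},
    {"xyz":[0.2,0,0.01],"angular":[0,-1.5,0],"claw":1.5},
    {"xyz":[0.21,0,0],"angular":[0,-1.5,0],"claw":1.5},
    {"xyz":[0.2,0,0],"angular":[0,-1.5,0],"claw":1.5},
    {"xyz":[0.21,0,0.01],"angular":[0,-1.5,0],"claw":1.5},
    {"xyz":[0.2,0,0],"angular":[0,-1.5,0],"claw":1.5},
  ],
)

```text
t: 47.45
eef_pos: [0.5427, -0.237, 0.1935]
ee_rot: [-3.139, 0.009, -2.788]
force: [6.3, -3.8, -3.6]
width: 0.0215
gripper_force: 18.0
```

```bash
r.sh -1
```

```text
t47.45 r=78.6 al=2.7 tilt=-0.5 dy=0.5mm | Ft=4.83 Fr=-3.40 Fy=-5.70 MY=-1.396 Mother=-1.86,-0.05 w=21.5 g=18.0 yaxis err [-0.004 -0.002]
```

Request:
servo_tool(
  targets=[
    {"xyz":[0.21,0,0],"angular":[0,-1.5,0],"claw":1.5},
  ],
)

```text
t: 47.55
eef_pos: [0.5408, -0.2377, 0.1936]
ee_rot: [-3.139, 0.035, -2.788]
force: [5.4, -2.9, -5.2]
width: 0.022
gripper_force: 18.0
```

```bash
r.sh -1
```

```text
t47.55 r=78.6 al=1.2 tilt=-2.0 dy=0.5mm | Ft=4.17 Fr=-5.12 Fy=-4.60 MY=-1.383 Mother=-1.85,-0.06 w=22.0 g=18.0 yaxis err [-0.004 -0.002]
```

Request:
servo_tool(
  targets=[
    {"xyz":[0.2,0,0.01],"angular":[0,-1.5,0],"claw":1.5},
  ],
)

```text
t: 47.65
eef_pos: [0.5389, -0.2384, 0.1936]
ee_rot: [-3.139, 0.061, -2.788]
force: [6.0, -2.6, -2.2]
width: 0.022
gripper_force: 18.0
```

```bash
r.sh -1
```

```text
t47.65 r=78.6 al=-0.3 tilt=-3.5 dy=0.5mm | Ft=4.75 Fr=-2.20 Fy=-4.51 MY=-1.009 Mother=-1.56,-0.07 w=22.0 g=18.0 yaxis err [-0.004 -0.002]
```

Request:
servo_tool(
  targets=[
    {"xyz":[0.21,0,0],"angular":[0,-1.5,0],"claw":1.5},
  ],
)

```text
t: 47.75
eef_pos: [0.5369, -0.2392, 0.1935]
ee_rot: [-3.139, 0.088, -2.788]
force: [6.4, -3.0, -2.9]
width: 0.0216
gripper_force: 18.0
```

```bash
r.sh -1
```

```text
t47.75 r=78.6 al=-1.8 tilt=-5.0 dy=0.5mm | Ft=4.89 Fr=-3.08 Fy=-5.01 MY=-1.081 Mother=-1.53,-0.16 w=21.6 g=18.0 yaxis err [-0.004 -0.002]
```

Request:
servo_tool(
  targets=[
    {"xyz":[-0.2,0,0],"angular":[0,1.5,0],"claw":1.5},
    {"xyz":[-0.2,0,0],"angular":[0,1.5,0],"claw":1.5},
    {"xyz":[-0.2,0,0.01],"angular":[0,1.5,0],"claw":1.5},
    {"xyz":[-0.21,0,0],"angular":[0,1.5,0],"claw":1.5},
    {"xyz":[-0.2,0,0],"angular":[0,1.5,0],"claw":1.5},
    {"xyz":[-0.21,0,0],"angular":[0,1.5,0],"claw":1.5},
    {"xyz":[-0.2,0,0],"angular":[0,1.5,0],"claw":1.5},
  ],
)

```text
t: 48.45
eef_pos: [0.5484, -0.2349, 0.1931]
ee_rot: [-3.14, -0.101, -2.789]
force: [-1.1, -7.1, -1.1]
width: 0.0216
gripper_force: 18.0
```

```bash
r.sh 1
```

```text
t48.45 r=78.7 al=7.2 tilt=5.8 dy=0.5mm | Ft=-3.31 Fr=-1.51 Fy=-6.28 MY=0.371 Mother=-2.14,0.14 w=21.6 g=18.0 yaxis err [-0.004 -0.001]
```

Request:
servo_tool(
  targets=[
    {"xyz":[-0.21,0,0.01],"angular":[0,1.5,0],"claw":1.5},
  ],
)

```text
t: 48.55
eef_pos: [0.5504, -0.2342, 0.1929]
ee_rot: [-3.14, -0.128, -2.789]
force: [-0.2, -6.7, -0.5]
width: 0.022
gripper_force: 18.0
```

```bash
r.sh 1; sed -i 's/(99,138.9)/(39,138.9),(99,307)/; s/^for sel,n in.*/for sel,n in((t>0,"all"),(t>30.5,"g567"),((t<24.5)|(t>30.5),"no g4")):/' fit.py; python3 fit.py
python3 - <<'E'
exec(open('fit.py').read().split('for sel')[0])
C=MY+3.3*np.sin(ti)-.34*k
for n,a,b in(('g5',30.5,34.3),('g6',34.3,39),('g7',39,99)):
    for s in(1,-1):
        m=(t>a)&(t<b)&(d==s); print(n,s,m.sum(),'th %.0f TF %.3f C %.3f'%(np.degrees(th[m].mean()),TF[m].mean(),C[m].mean()))
E
```

```text
t48.55 r=78.8 al=8.7 tilt=7.3 dy=0.5mm | Ft=-2.36 Fr=-0.84 Fy=-6.24 MY=0.390 Mother=-2.01,0.23 w=22.0 g=18.0 yaxis err [-0.004 -0.001]
all 0 A 0.301 bottom at th=133.7 +-4.2 f 0.429 L 0.345 cost 40.4 n 62
all 0.5 A 0.297 bottom at th=120.6 +-4.4 f 0.316 L 0.297 cost 20.2 n 62
all 1 A 0.337 bottom at th=111.6 +-4.1 f 0.357 L 0.331 cost 52.9 n 62
g567 0 A 0.310 bottom at th=129.5 +-5.6 f 0.366 L 0.345 cost 3.9 n 26
g567 0.5 A 0.316 bottom at th=125.4 +-5.5 f 0.378 L 0.330 cost 10.0 n 26
g567 1 A 0.320 bottom at th=121.6 +-5.5 f 0.370 L 0.324 cost 29.7 n 26
no g4 0 A 0.308 bottom at th=132.6 +-4.6 f 0.431 L 0.345 cost 25.0 n 52
no g4 0.5 A 0.309 bottom at th=123.8 +-4.7 f 0.348 L 0.306 cost 15.0 n 52
no g4 1 A 0.342 bottom at th=116.5 +-4.3 f 0.378 L 0.332 cost 45.7 n 52
g5 1 5 th 118 TF -0.324 C 0.028
g5 -1 4 th 107 TF 0.535 C -0.001
g6 1 5 th 148 TF -0.369 C -0.253
g6 -1 4 th 137 TF 0.322 C -0.148
g7 1 4 th 315 TF -0.236 C -0.240
g7 -1 4 th 304 TF 0.366 C 0.139
```

Combined estimate with bias cancelled: the bottom is at about 126 (±6) on my scale, and the wheel is now at about 314. It needs +172°: stroke, regrip, stroke, regrip, finish.

Request:
servo_tool(
  targets=[
    {"xyz":[-0.4,0,0.01],"angular":[0,3,0],"claw":1.5},
    {"xyz":[-0.69,0,0.03],"angular":[0,5,0],"claw":1.5},
    {"xyz":[-0.69,0,0.03],"angular":[0,5,0],"claw":1.5},
    {"xyz":[-0.69,0,0.03],"angular":[0,5,0],"claw":1.5},
    {"xyz":[-0.69,0,0.03],"angular":[0,5,0],"claw":1.5},
    {"xyz":[-0.69,0,0.03],"angular":[0,5,0],"claw":1.5},
    {"xyz":[-0.69,0,0.03],"angular":[0,5,0],"claw":1.5},
    {"xyz":[-0.69,0,0.03],"angular":[0,5,0],"claw":1.5},
    {"xyz":[-0.4,0,0.01],"angular":[0,3,0],"claw":1.5},
    {"xyz":[0,0,0],"angular":[0,0,0],"claw":1.5},
  ],
  force=40,
)

```text
t: 49.55
eef_pos: [0.5964, -0.2172, 0.1649]
ee_rot: [-3.14, -0.849, -2.789]
force: [-1.0, -8.3, -2.8]
width: 0.0218
gripper_force: 40.0
```

```bash
r.sh 0
```

```text
t49.55 r=78.8 al=50.7 tilt=48.7 dy=0.7mm | Ft=-0.25 Fr=-4.73 Fy=-7.43 MY=-1.918 Mother=-2.00,2.14 w=21.8 g=40.0 yaxis err [-0.005 -0.001]
```

Request:
servo_tool(
  targets=[
    {"xyz":[0,0,0],"angular":[0,0,0],"claw":4},
    {"xyz":[0,0,0],"angular":[0,0,0],"claw":4},
    {"xyz":[0.82,0,0.04],"angular":[0,-6,0],"claw":4},
    {"xyz":[0.82,0,0.04],"angular":[0,-6,0],"claw":4},
    {"xyz":[0.82,0,0.04],"angular":[0,-6,0],"claw":4},
    {"xyz":[0.82,0,0.04],"angular":[0,-6,0],"claw":4},
    {"xyz":[0.82,0,0.04],"angular":[0,-6,0],"claw":4},
    {"xyz":[0.82,0,0.04],"angular":[0,-6,0],"claw":4},
    {"xyz":[0.82,0,0.04],"angular":[0,-6,0],"claw":4},
    {"xyz":[0.82,0,0.04],"angular":[0,-6,0],"claw":4},
    {"xyz":[0.82,0,0.04],"angular":[0,-6,0],"claw":4},
    {"xyz":[0.82,0,0.04],"angular":[0,-6,0],"claw":4},
    {"xyz":[0.82,0,0.04],"angular":[0,-6,0],"claw":4},
    {"xyz":[0.82,0,0.04],"angular":[0,-6,0],"claw":4},
    {"xyz":[0.82,0,0.04],"angular":[0,-6,0],"claw":4},
    {"xyz":[0.82,0,0.04],"angular":[0,-6,0],"claw":4},
    {"xyz":[0.82,0,0.04],"angular":[0,-6,0],"claw":4},
    {"xyz":[0.82,0,0.04],"angular":[0,-6,0],"claw":4},
    {"xyz":[0,0,0],"angular":[0,0,0],"claw":3},
  ],
)

```text
t: 51.45
eef_pos: [0.4843, -0.2585, 0.1665]
ee_rot: [3.137, 0.824, -2.798]
force: [-0.5, -0.5, -0.1]
width: 0.0363
gripper_force: 0.0
```

```bash
r.sh 0
```

```text
t51.45 r=77.9 al=-48.6 tilt=-47.2 dy=0.3mm | Ft=-0.51 Fr=0.43 Fy=-0.27 MY=2.689 Mother=-0.00,-0.01 w=36.3 g=0.0 yaxis err [0.002 0.003]
```

Request:
servo_tool(
  targets=[
    {"xyz":[0,0,0],"angular":[0,0,0],"claw":1.5},
    {"xyz":[0,0,0],"angular":[0,0,0],"claw":1.5},
    {"xyz":[0,0,0],"angular":[0,0,0],"claw":1.5},
    {"xyz":[0,0,0],"angular":[0,0,0],"claw":1.5},
  ],
)

```text
t: 51.85
eef_pos: [0.4876, -0.2573, 0.1686]
ee_rot: [-3.138, 0.819, -2.784]
force: [-6.5, -8.6, 2.2]
width: 0.0221
gripper_force: 40.0
```

```bash
r.sh 0
```

```text
t51.85 r=76.8 al=-45.8 tilt=-46.9 dy=0.4mm | Ft=-4.73 Fr=8.07 Fy=-5.87 MY=4.132 Mother=-1.16,-1.63 w=22.1 g=40.0 yaxis err [-0.006 -0.003]
```

Request:
servo_tool(
  targets=[
    {"xyz":[-0.4,-0.03,0.01],"angular":[0,3,0],"claw":1.5},
    {"xyz":[-0.69,-0.03,0.04],"angular":[0,5,0],"claw":1.5},
    {"xyz":[-0.69,-0.03,0.04],"angular":[0,5,0],"claw":1.5},
    {"xyz":[-0.69,-0.03,0.04],"angular":[0,5,0],"claw":1.5},
    {"xyz":[-0.69,0,0.04],"angular":[0,5,0],"claw":1.5},
    {"xyz":[-0.69,0,0.04],"angular":[0,5,0],"claw":1.5},
    {"xyz":[-0.69,0,0.03],"angular":[0,5,0],"claw":1.5},
    {"xyz":[-0.69,0,0.03],"angular":[0,5,0],"claw":1.5},
    {"xyz":[-0.69,0,0.03],"angular":[0,5,0],"claw":1.5},
    {"xyz":[-0.69,0,0.03],"angular":[0,5,0],"claw":1.5},
    {"xyz":[-0.69,0,0.03],"angular":[0,5,0],"claw":1.5},
    {"xyz":[-0.69,0,0.03],"angular":[0,5,0],"claw":1.5},
    {"xyz":[-0.69,0,0.03],"angular":[0,5,0],"claw":1.5},
    {"xyz":[-0.69,0,0.03],"angular":[0,5,0],"claw":1.5},
    {"xyz":[-0.69,0,0.03],"angular":[0,5,0],"claw":1.5},
    {"xyz":[-0.69,0,0.03],"angular":[0,5,0],"claw":1.5},
    {"xyz":[-0.69,0,0.03],"angular":[0,5,0],"claw":1.5},
    {"xyz":[-0.69,0,0.03],"angular":[0,5,0],"claw":1.5},
    {"xyz":[-0.69,0,0.03],"angular":[0,5,0],"claw":1.5},
    {"xyz":[0,0,0],"angular":[0,0,0],"claw":1.5},
  ],
)

```text
t: 53.85
eef_pos: [0.5948, -0.2178, 0.164]
ee_rot: [-3.139, -0.817, -2.787]
force: [-10.6, -22.5, -15.3]
width: 0.0212
gripper_force: 40.0
```

```bash
r.sh 0
```

```text
t53.85 r=76.9 al=50.4 tilt=46.8 dy=0.8mm | Ft=0.47 Fr=-23.37 Fy=-17.51 MY=-1.850 Mother=-4.23,4.40 w=21.2 g=40.0 yaxis err [-0.008 -0.002]
```

Request:
servo_tool(
  targets=[
    {"xyz":[0,0,0],"angular":[0,0,0],"claw":4},
    {"xyz":[0,0,0],"angular":[0,0,0],"claw":4},
    {"xyz":[0.82,0,0.04],"angular":[0,-6,0],"claw":4},
    {"xyz":[0.82,0,0.04],"angular":[0,-6,0],"claw":4},
    {"xyz":[0.82,0,0.04],"angular":[0,-6,0],"claw":4},
    {"xyz":[0.82,0,0.04],"angular":[0,-6,0],"claw":4},
    {"xyz":[0.82,0,0.04],"angular":[0,-6,0],"claw":4},
    {"xyz":[0.82,0,0.04],"angular":[0,-6,0],"claw":4},
    {"xyz":[0.82,0,0.04],"angular":[0,-6,0],"claw":4},
    {"xyz":[0.82,0,0.04],"angular":[0,-6,0],"claw":4},
    {"xyz":[0.82,0,0.04],"angular":[0,-6,0],"claw":4},
    {"xyz":[0.82,0,0.04],"angular":[0,-6,0],"claw":4},
    {"xyz":[0.82,0,0.04],"angular":[0,-6,0],"claw":4},
    {"xyz":[0.82,0,0.04],"angular":[0,-6,0],"claw":4},
    {"xyz":[0.41,0,0.02],"angular":[0,-3,0],"claw":3},
    {"xyz":[0,0,0],"angular":[0,0,0],"claw":1.5},
    {"xyz":[0,0,0],"angular":[0,0,0],"claw":1.5},
    {"xyz":[0,0,0],"angular":[0,0,0],"claw":1.5},
    {"xyz":[0,0,0],"angular":[0,0,0],"claw":1.5},
  ],
)

```text
t: 55.75
eef_pos: [0.5074, -0.25, 0.1842]
ee_rot: [-3.141, 0.507, -2.785]
force: [-7.9, -0.0, 9.4]
width: 0.0219
gripper_force: 40.0
```

```bash
r.sh 0
```

```text
t55.75 r=77.1 al=-26.1 tilt=-29.0 dy=0.3mm | Ft=-2.53 Fr=11.66 Fy=2.66 MY=2.303 Mother=0.64,0.09 w=21.9 g=40.0 yaxis err [-0.007 -0.   ]
```

Request:
servo_tool(
  targets=[
    {"xyz":[-0.4,0,0.01],"angular":[0,3,0],"claw":1.5},
    {"xyz":[-0.68,0,0.03],"angular":[0,5,0],"claw":1.5},
    {"xyz":[-0.68,0,0.03],"angular":[0,5,0],"claw":1.5},
    {"xyz":[-0.68,0,0.03],"angular":[0,5,0],"claw":1.5},
    {"xyz":[-0.68,0,0.03],"angular":[0,5,0],"claw":1.5},
    {"xyz":[-0.68,0,0.03],"angular":[0,5,0],"claw":1.5},
    {"xyz":[-0.4,0,0.01],"angular":[0,3,0],"claw":1.5},
    {"xyz":[0,0,0],"angular":[0,0,0],"claw":1.5},
  ],
)

```text
t: 56.55
eef_pos: [0.5463, -0.2357, 0.1918]
ee_rot: [-3.141, -0.039, -2.785]
force: [-0.8, -7.4, -1.8]
width: 0.022
gripper_force: 40.0
```

```bash
r.sh 0
```

```text
t56.55 r=77.2 al=5.6 tilt=2.3 dy=0.5mm | Ft=-3.04 Fr=-2.11 Fy=-6.68 MY=1.538 Mother=-2.36,-0.17 w=22.0 g=40.0 yaxis err [-0.008 -0.001]
```

Request:
servo_tool(
  targets=[
    {"xyz":[0,0,0],"angular":[0,0,0],"claw":3},
    {"xyz":[0,0,0],"angular":[0,0,0],"claw":3},
    {"xyz":[0,0,-0.15],"angular":[0,0,0],"claw":1.5},
    {"xyz":[0,0,0],"angular":[0,0,0],"claw":1.5},
    {"xyz":[0,0,0],"angular":[0,0,0],"claw":1.5},
  ],
  force=18,
)

```text
t: 57.05
eef_pos: [0.5449, -0.2363, 0.1945]
ee_rot: [3.14, -0.032, -2.788]
force: [-0.7, 3.2, 3.4]
width: 0.0219
gripper_force: 18.0
```

```bash
r.sh 0
```

```text
t57.05 r=79.8 al=4.3 tilt=1.8 dy=0.4mm | Ft=0.20 Fr=3.41 Fy=3.27 MY=-0.357 Mother=0.86,-0.11 w=21.9 g=18.0 yaxis err [-0.005  0.001]
```

Request:
servo_tool(
  targets=[
    {"xyz":[-0.2,0,0],"angular":[0,1.5,0],"claw":1.5},
    {"xyz":[-0.2,0,0],"angular":[0,1.5,0],"claw":1.5},
    {"xyz":[-0.2,0,0.01],"angular":[0,1.5,0],"claw":1.5},
    {"xyz":[-0.21,0,0],"angular":[0,1.5,0],"claw":1.5},
    {"xyz":[-0.2,0,0],"angular":[0,1.5,0],"claw":1.5},
  ],
)

```text
t: 57.55
eef_pos: [0.5536, -0.2331, 0.1933]
ee_rot: [3.14, -0.169, -2.788]
force: [-2.8, 0.9, 7.4]
width: 0.0217
gripper_force: 18.0
```

```bash
r.sh 1
```

```text
t57.55 r=79.8 al=11.0 tilt=9.7 dy=0.5mm | Ft=-3.68 Fr=6.86 Fy=1.78 MY=0.769 Mother=0.88,-0.20 w=21.7 g=18.0 yaxis err [-0.005  0.002]
```

Request:
servo_tool(
  targets=[
    {"xyz":[-0.21,0,0.01],"angular":[0,1.5,0],"claw":1.5},
  ],
)

```text
t: 57.65
eef_pos: [0.5555, -0.2324, 0.1929]
ee_rot: [3.14, -0.195, -2.788]
force: [-4.2, 1.9, 7.5]
width: 0.0219
gripper_force: 18.0
```

```bash
r.sh 1
```

```text
t57.65 r=79.8 al=12.6 tilt=11.2 dy=0.5mm | Ft=-4.82 Fr=6.58 Fy=3.21 MY=0.837 Mother=0.90,-0.28 w=21.9 g=18.0 yaxis err [-0.005  0.002]
```

Request:
servo_tool(
  targets=[
    {"xyz":[0.2,0,0],"angular":[0,-1.5,0],"claw":1.5},
    {"xyz":[0.2,0,0],"angular":[0,-1.5,0],"claw":1.5},
    {"xyz":[0.2,0,0.01],"angular":[0,-1.5,0],"claw":1.5},
    {"xyz":[0.21,0,0],"angular":[0,-1.5,0],"claw":1.5},
    {"xyz":[0.2,0,0],"angular":[0,-1.5,0],"claw":1.5},
    {"xyz":[0.21,0,0.01],"angular":[0,-1.5,0],"claw":1.5},
    {"xyz":[0.2,0,0],"angular":[0,-1.5,0],"claw":1.5},
  ],
)

```text
t: 58.35
eef_pos: [0.5437, -0.2368, 0.1943]
ee_rot: [3.141, -0.004, -2.788]
force: [3.1, 5.3, 3.5]
width: 0.0221
gripper_force: 18.0
```

```bash
r.sh -1
```

```text
t58.35 r=79.4 al=3.4 tilt=0.2 dy=0.4mm | Ft=4.47 Fr=3.74 Fy=3.92 MY=-1.651 Mother=1.33,-0.01 w=22.1 g=18.0 yaxis err [-0.005  0.001]
```

Request:
servo_tool(
  targets=[
    {"xyz":[0.21,0,0],"angular":[0,-1.5,0],"claw":1.5},
  ],
)

```text
t: 58.45
eef_pos: [0.5417, -0.2375, 0.1944]
ee_rot: [3.141, 0.022, -2.788]
force: [2.5, 5.9, 4.1]
width: 0.0219
gripper_force: 18.0
```

```bash
r.sh -1
```

```text
t58.45 r=79.5 al=1.9 tilt=-1.3 dy=0.4mm | Ft=4.22 Fr=4.24 Fy=4.68 MY=-1.632 Mother=1.37,-0.03 w=21.9 g=18.0 yaxis err [-0.005  0.001]
```

Request:
servo_tool(
  targets=[
    {"xyz":[0.2,0,0.01],"angular":[0,-1.5,0],"claw":1.5},
  ],
)

```text
t: 58.55
eef_pos: [0.5398, -0.2382, 0.1944]
ee_rot: [3.141, 0.048, -2.788]
force: [1.9, 6.0, 5.7]
width: 0.022
gripper_force: 18.0
```

```bash
r.sh -1
```

```text
t58.55 r=79.4 al=0.4 tilt=-2.8 dy=0.4mm | Ft=3.75 Fr=5.76 Fy=5.02 MY=-1.336 Mother=1.73,-0.02 w=22.0 g=18.0 yaxis err [-0.005  0.001]
```

Request:
servo_tool(
  targets=[
    {"xyz":[0.21,0,0],"angular":[0,-1.5,0],"claw":1.5},
  ],
)

```text
t: 58.65
eef_pos: [0.5379, -0.2389, 0.1944]
ee_rot: [3.141, 0.075, -2.788]
force: [2.4, 5.5, 5.2]
width: 0.0222
gripper_force: 18.0
```

```bash
r.sh -1
```

```text
t58.65 r=79.4 al=-1.1 tilt=-4.3 dy=0.4mm | Ft=4.19 Fr=5.14 Fy=4.36 MY=-1.388 Mother=1.68,0.03 w=22.2 g=18.0 yaxis err [-0.005  0.001]
```

Request:
servo_tool(
  targets=[
    {"xyz":[-0.2,0,0],"angular":[0,1.5,0],"claw":1.5},
    {"xyz":[-0.2,0,0],"angular":[0,1.5,0],"claw":1.5},
    {"xyz":[-0.2,0,0.01],"angular":[0,1.5,0],"claw":1.5},
    {"xyz":[-0.21,0,0],"angular":[0,1.5,0],"claw":1.5},
    {"xyz":[-0.2,0,0],"angular":[0,1.5,0],"claw":1.5},
    {"xyz":[-0.21,0,0],"angular":[0,1.5,0],"claw":1.5},
    {"xyz":[-0.2,0,0],"angular":[0,1.5,0],"claw":1.5},
  ],
)

```text
t: 59.35
eef_pos: [0.5493, -0.2347, 0.1937]
ee_rot: [3.14, -0.118, -2.788]
force: [-4.0, 1.9, 8.1]
width: 0.0222
gripper_force: 18.0
```

```bash
r.sh 1
```

```text
t59.35 r=79.4 al=7.8 tilt=6.8 dy=0.4mm | Ft=-4.18 Fr=7.59 Fy=3.19 MY=0.878 Mother=1.14,-0.25 w=22.2 g=18.0 yaxis err [-0.004  0.002]
```

Request:
servo_tool(
  targets=[
    {"xyz":[-0.21,0,0.01],"angular":[0,1.5,0],"claw":1.5},
  ],
)

```text
t: 59.45
eef_pos: [0.5513, -0.234, 0.1934]
ee_rot: [3.14, -0.144, -2.788]
force: [-4.5, 2.4, 8.4]
width: 0.0219
gripper_force: 18.0
```

```bash
r.sh 1
```

```text
t59.45 r=79.4 al=9.3 tilt=8.3 dy=0.5mm | Ft=-4.77 Fr=7.76 Fy=3.77 MY=0.920 Mother=1.25,-0.30 w=21.9 g=18.0 yaxis err [-0.004  0.002]
```

Request:
servo_tool(
  targets=[
    {"xyz":[0.25,0,0],"angular":[0,-1.5,0],"claw":1.5},
    {"xyz":[0.25,0,0],"angular":[0,-1.5,0],"claw":1.5},
    {"xyz":[0.2,0,0],"angular":[0,-1.5,0],"claw":1.5},
    {"xyz":[0,0,0],"angular":[0,0,0],"claw":1.5},
    {"xyz":[0,0,0],"angular":[0,0,0],"claw":1.5},
    {"xyz":[0,0,0],"angular":[0,0,0],"claw":1.5},
  ],
  force=35,
)

```text
t: 60.05
eef_pos: [0.5458, -0.236, 0.194]
ee_rot: [3.14, -0.062, -2.788]
force: [-1.1, 3.5, 7.9]
width: 0.0223
gripper_force: 35.0
```

```bash
r.sh 0
python3 - <<'E'
from h import *
f=grab('side','s9');cv2.imwrite('pics/c9.png',cv2.resize(f['color'][130:460,190:450],None,fx=1.8,fy=1.8))
E
```

```text
t60.05 r=79.3 al=5.0 tilt=3.6 dy=0.4mm | Ft=-0.49 Fr=7.94 Fy=3.69 MY=-0.519 Mother=1.52,-0.13 w=22.3 g=35.0 yaxis err [-0.005  0.002]
```

View pics/c9.png

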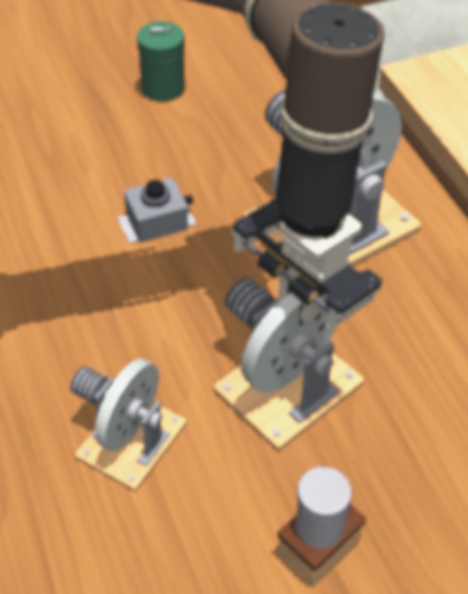

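The fingers grip the target wheel's rim from above (crop (310,290)). The plunger is out and the tin, box and canister are undisturbed. Handing in.

```bash
python3 -c "
from h import *
print(order.job_done())"
```

```text
the job is handed in; nothing more can be done
None
```

I handed the job in at 60 s of the 72 s allowed: I pushed the plunger fully in and it sprang back, then turned the wheel so its heavy side is at the bottom, by feel to within an estimated 6–10°, with the rim still gripped at 35 N and the tins and wooden box not moved.

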